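# Wind the soak timer to its mark

## Task

The starch can stands in the way of the wind-up soak timer: first stand it upright on the round cork mat, wholly on it, and let go. Then wind the timer's key clockwise, in several partial turns, until its red-tipped wing comes round to the green mark on the ring and points at it, and let go of the key. Leave the ring where it is set, and do not knock or shift the soda jar, the candle or the soap dish.

Things in the scene. Friction and masses are not known exactly. Their poses are not given: they have to be found in the camera images.
- soak_timer: White round wind-up timer, fixed: a drum 116 mm across, 40 mm deep, on a grey foot. Origin on the worktop under the centre of its sloping face; z up, the face looks to -x and up. Face centre 80 mm above the origin; face normal (the key's axis) leans 38 degrees from vertical towards -x. 150 mm high with the key; reaches at most 75 mm from the origin sideways.
- winding_key (a joint): Angle of the sprung key, rad, 0 (slack) to 7.6 (end stop); grows clockwise, seen looking at the face. At 0 and 6.283 the red wing points up the slope (12 o'clock). Starts at 1.5 to 2.4. Stiff (0.15 N m, 0.21 when wound); friction holds it where let go. The job is done at 6.283 + joint set_ring. The ring and the key turn on one axis.
- key_grip (a point): Grip point on the key's axis, 36 mm above the face. z = the axis, outwards (clockwise = about -z); x = along the blade to the red wing. The key is a flat black two-winged blade with one red end: 76 mm long (38 either side), 12 mm thick (22 mm at the round hub amid it), from 17 to 53 mm above the face, on a 12 mm shaft. Nothing else stands over 7 mm above the face.
- red_tip (a point): Middle of the end of the key's red wing, 38 mm from the axis and 36 mm above the face; axes as key_grip.
- set_ring (a joint): Angle in rad of the stiff white ring with black rim dots round the dial that carries the green mark, from -0.6 to 0.6 at the start: 0 = mark at 12 o'clock (straight up the slope), growing clockwise. Must not be turned.
- green_mark (a point): Middle of the green block on the ring (15 mm long radially, 12 mm wide), 47.5 mm from the key's axis and 6 mm above the face. z = the face's normal, x = radially outwards from the axis through the mark, y across the mark (the red tip is at the mark when its y here is 0, and its x is then -9.5 mm).
- starch_can: White and blue aerosol can, upright, loose; 54 mm diameter, 196 mm tall (straight body to 160 mm), 0.2 to 0.4 kg. Origin at the centre of its foot, z up. It starts 100 to 125 mm in front (-x) of the timer's origin.
- cork_mat: Round cork mat, 100 mm diameter, 6 mm thick, fixed. Origin at the centre of its underside. It lies either on the right, or on the left in the strip in front of the laundry basket. That big grey basket is fixed and 0.245 m high; it takes up all the back left (x over 0.415 where y is over 0.055).
- soda_jar: Bystander: white jar with a green label and black cap, upright, 44 mm diameter, 105 mm tall, loose, near the timer's left side. Origin at the centre of its foot.
- candle: Bystander: cream candle in a clear glass, 76 mm diameter, 90 mm tall, loose, at the timer's right and behind. Origin at the centre of its foot.
- soap_dish: Bystander: white dish with a yellow soap, 88 x 123 mm, 33 mm tall, loose; at the place that the cork mat does not have (left or right). Origin at the centre of its underside.
Things that resemble listed ones, but are neither listed nor needed, are in the scene too. What is shaped like the starch_can but orange or purple is not meant.

How it is judged:
By the outcome, as a careful person would: the job done as asked, in the order asked, and still so for the second after the job is handed in, with the robot touching nothing.
It also fails if it takes over 72 s, if anything falls off the work surface, if the arm or the gripper's body presses on something with over 40 N, if the wrist force passes 120 N, or if a joint passes its speed limit or range.

## Robot

A 6-joint arm with a two-finger parallel gripper is mounted at the origin on a cart in front of the work surface, level with it; the furniture and walls round the work are solid. World frame = base frame: x ahead of the robot, y to its left, z up, the work surface at z = 0. Lengths are in m, angles in rad, forces in N, time in s.
With the tool pointing down it reaches from about 0.425 to 1.125 m from the base axis. Payload 14.9 kg.
Tool frame: the origin (TCP) lies on the centre line of the jaws, within the pads' length; the fingertips stand 19 mm ahead of it and the grasp point (between the pads) is the TCP; z points along the fingers, y is the direction in which the jaws open and shut (so a half turn about z gives the same grasp; the last joint's range is limited). The gripper opens to 91 mm and grips with 3 to 60 N. Pads are 32 mm wide; open, the fingers measure 118 mm over their backs; the gripper's body (76 mm by 178 mm) begins 60 mm behind the grasp point.
Start: joints at [-0.033, 0.379, 1.734, -0, 1.028, -0.033], TCP at [0.7, -0, 0.233] pointing down, gripper open.
Joint ranges: [-2.77, 2.77], [-0.74, 2.19], [0, 2.66], [-1.06, 4.2], [0.31, 2.87], [-3.08, 3.08]. Speed limits (rad/s): [1.89, 1.89, 2.39, 3.14, 3.14, 3.14].

## Interface

Orientations are given as a unit quaternion [x, y, z, w].
In Python, from station import r, cams gives the robot as it stands.
- The arm moves only by the tool move_arm, never from a script. Its argument "motion" is text: rows parted by semicolons, each of 7 numbers parted by spaces: the turn, a rotation vector about the tool's x, y, z in units of 6 degrees (1.0 is 6 degrees), then the shift along the tool's x, y, z in units of 25 mm (1.0 is 25 mm), then the closure, from -1 (fully open) to 1 (shut). In form: rx ry rz dx dy dz grip; .... A call has 1 to 12 rows; each row shifts and turns the commanded pose from where the row before left it, along the tool's axes as they then stand; what a row does not reach is not made up. A row lasts 1/10 s, in which the tool goes at most 50 mm and 8.59 degrees, less where a joint would pass 70% of its speed; a pose out of reach is approached as far as the arm can. A call is refused whole if a number of a shift passes 1 or a number of a turn 1, either way. A call with a gripper value outside its range is refused whole. The fingers move at their own pace and stop on an object; the grip force is fixed at half the most. Time passes only in rows, so rows that do not move let the fingers close. It gives the time, the measured TCP pose, the force and the opening at its end, in the units of the state.
- r.read_state(): the state, without advancing time (a new reading comes with each control period).
- cams.camera(name): name is "scene" or "side" or "wrist"; returns (picture, depth): 420x560x3 uint8, red, green, blue; 420x560 float32, m along the optical axis (not along the pixel's ray), 0 where there is no reading.
- cams.camera_params(name): a dict with "vfov" (degrees; the focal length in pixels is half the picture's height over the tangent of half this angle, whatever the lens; pixels are square), "cx", "cy" (the principal point, pixels), "R" (3x3) and "t" (3): a world point X has camera coordinates R X + t. Camera axes: x right, y down, z forward; pixel columns grow to the right and rows downward; lengths in m; the calibration is good to about 2 mm. A picture is of the moment at which its call begins: read the wrist's pose just before it. camera_params takes no time and is no camera call; for the wrist camera it gives the pose at the moment of the call.
- r.job_done(): hands the job in, once; it reports no verdict.
The state is a dict: "time_s": time; "joint_positions": joint angles; "qvel": joint speeds; "effort": joint torques, N m; "tcp_pos": TCP position; "tool_rot": TCP orientation; "contact_force": force on the tool from outside, world axes, zero at the start; "ft_torque": the same for the moment, N m; "width": opening from 0.0 (shut) to 1.0 (fully open).
Only numpy, scipy, OpenCV 4.12 (cv2) and the standard library are available. Lean on these libraries where they do the work, as an engineer would, in place of code of your own. Each camera call takes 0.05 s, during which the arm holds its last target. There are 200 camera calls.

## Working session

There is one attempt and no reset: what is moved stays moved. The work goes in short steps, Python scripts to look and compute and a tool call to move; the robot and the scene stay as the last step left them, time stands still between calls to the robot, and variables do not carry over. Pictures are saved under pics/ and viewed, about 8 in all and at most 12, crops included, and the job is handed in when it is done.

Besides the shell and the picture viewer there is one more tool, called after "Call:" as a command line: name --argument value ..., lists and objects as JSON in quotes. move_arm: Moves the arm, as the interface text tells. Its arguments: {"type":"object","properties":{"motion":{"type":"string"}},"required":["motion"]}

```bash
mkdir -p pics; cat > h.py <<'E'
import numpy as np, cv2
from station import r, cams
def shot(n):
    p=cams.camera_params(n); im,d=cams.camera(n); return im,d,p
def cloud(d,p):
    f=210/np.tan(np.radians(p["vfov"])/2); v,u=np.mgrid[0:420,0:560]
    C=np.dstack([(u-p["cx"])/f*d,(v-p["cy"])/f*d,d]); return (C-np.array(p["t"]))@np.array(p["R"])
def proj(X,p):
    f=210/np.tan(np.radians(p["vfov"])/2); c=np.array(p["R"])@X+p["t"]; return f*c[0]/c[2]+p["cx"],f*c[1]/c[2]+p["cy"]
def ray(u,v,p,z):
    f=210/np.tan(np.radians(p["vfov"])/2); R=np.array(p["R"]); o=-R.T@p["t"]; d=R.T@np.array([(u-p["cx"])/f,(v-p["cy"])/f,1]); return o+d*(z-o[2])/d[2]
E
python3 - <<'E'
from h import *
ims=[]
for n in("scene","side"):
    im,d,p=shot(n); np.savez(n+".npz",im=im,d=d); ims.append(im)
    print(n,{k:np.round(v,3).tolist() for k,v in p.items()}, -np.array(p["R"]).T@p["t"],(d==0).mean())
    cv2.imwrite(f"pics/{n}.png",cv2.resize(im[...,::-1],(784,588)))
print(r.read_state())
E
```

```text
scene {'vfov': 46.507, 'cx': 277.164, 'cy': 206.445, 'R': [[0.69, -0.724, 0.011], [-0.499, -0.486, -0.718], [0.525, 0.49, -0.696]], 't': [-0.351, 0.28, 0.995]} [-0.14006913 -0.60550841  0.89710581] 0.04779336734693877
side {'vfov': 54.106, 'cx': 282.607, 'cy': 215.901, 'R': [[0.818, -0.576, -0.017], [-0.374, -0.509, -0.775], [0.437, 0.64, -0.631]], 't': [-0.426, 0.259, 1.01]} [ 0.0029768  -0.75989653  0.83057852] 0.0403358843537415
{'time_s': 0.1, 'joint_positions': array([-3.32969324e-02,  3.79316658e-01,  1.73471811e+00,  1.24149248e-05,
        1.02851037e+00, -3.32903279e-02]), 'qvel': array([ 0.00048074,  0.00036122, -0.00176898, -0.00104102, -0.00096048,
       -0.00183734]), 'effort': array([ 8.27948297e-04, -7.65040755e+01, -4.35293305e+01,  6.52666739e-02,
        3.98717879e-02, -7.94045559e-05]), 'tcp_pos': array([6.99665631e-01, 1.02469042e-05, 2.32383553e-01]), 'tool_rot': array([ 7.07111303e-01,  7.07102099e-01, -3.21476428e-04, -3.51408719e-04]), 'contact_force': array([ 0.32048445, -0.08406717,  0.58231017]), 'ft_torque': array([-0.00378709, -0.01724663,  0.00073103]), 'width': 0.9997545453080698}
```

View pics/scene.png

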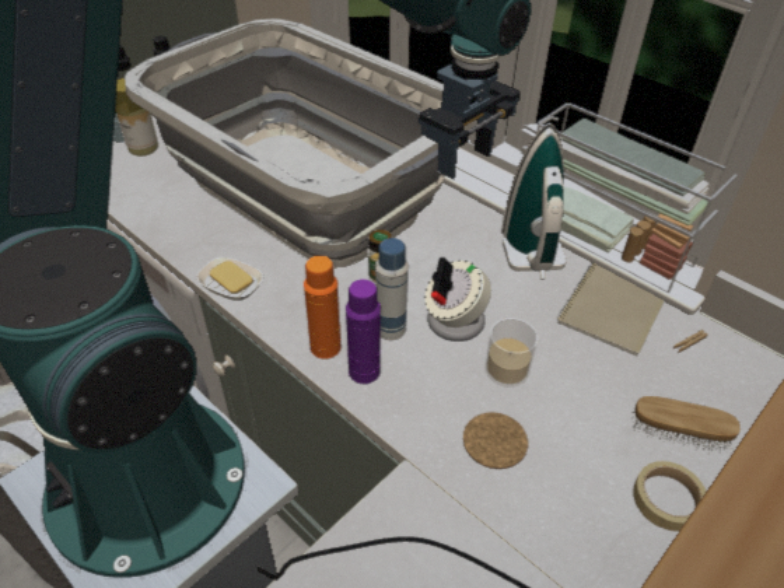

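View pics/side.png

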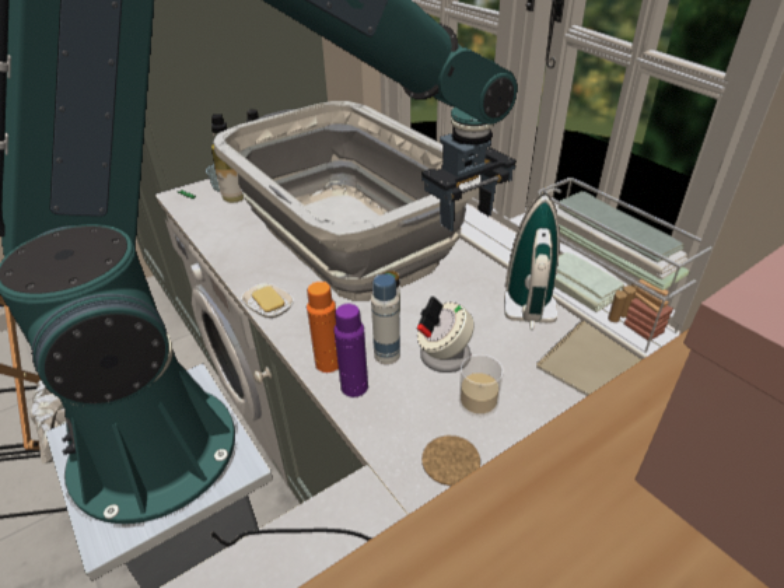

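The white and blue can is at (392,290) in the scene picture and (386,318) in side. It is the only one of the three with a white body and blue cap. The lookalikes are orange (322,310) and purple (364,330). The timer is at (455,295), the mat on the right at (495,440), the jar behind the can at (378,255), the candle at (512,352) and the dish on the left at (230,278). Next: measure, with one crop to confirm.

```bash
python3 - <<'E'
from h import *
for n in("scene","side"):
    z=np.load(n+".npz"); im,d=z["im"],z["d"]; p=cams.camera_params(n); P=cloud(d,p)
    hsv=cv2.cvtColor(im,cv2.COLOR_RGB2HSV); H,S,V=[hsv[...,i].astype(int) for i in range(3)]
    X,Y,Z=P[...,0],P[...,1],P[...,2]; ok=(d>0)&(X>.3)&(X<.95)&(Y<.3)&(Y>-.5)
    def rep(m,name):
        nn,l,st,c=cv2.connectedComponentsWithStats((m&ok).astype(np.uint8))
        for i in range(1,nn):
            if st[i,4]>25:
                q=P[l==i]; print(n,name,st[i,4],(c[i]).round(0),"med",np.median(q,0).round(3),"lo",np.percentile(q,3,axis=0).round(3),"hi",np.percentile(q,97,axis=0).round(3))
    rep((Z>.165)&(Z<.3)&(X<.62)&(Y<.1)&(H>95)&(H<125)&(S>60),"bluecap")
    rep((Z>.1)&(Z<.3)&(H<15)&(S>150)&(Y>-.2)&(X<.6),"orange/red")
    rep((Z>.05)&(Z<.3)&(H>130)&(H<160)&(S>80),"purple")
    rep((Z<.02)&(H>8)&(H<25)&(S>70)&(Y<-.1),"mat")
    rep((Z>.05)&(H>50)&(H<90)&(S>120)&(X<.65),"green")
    rep((Z>.05)&((H<6)|(H>174))&(S>150),"red")
    rep((Z>.06)&(Z<.2)&(V<45)&(X<.65),"black")
    # face plane / can top pts
    rep((Z>.186)&(Z<.22)&(X<.6),"tops")
z=np.load("scene.npz");cv2.imwrite("pics/c1.png",cv2.resize(z["im"][150:285,210:400,::-1],None,fx=4,fy=4,interpolation=2))
E
```

```text
scene bluecap 309 [279. 180.] med [ 0.457 -0.054  0.194] lo [ 0.443 -0.07   0.17 ] hi [ 0.479 -0.033  0.197]
scene orange/red 748 [229. 209.] med [ 0.341 -0.014  0.154] lo [ 0.329 -0.024  0.104] hi [0.367 0.011 0.196]
scene orange/red 36 [311. 210.] med [ 0.501 -0.116  0.107] lo [ 0.494 -0.12   0.102] hi [ 0.509 -0.108  0.112]
scene purple 1281 [259. 230.] med [ 0.35  -0.097  0.143] lo [ 0.338 -0.11   0.056] hi [ 0.376 -0.071  0.197]
scene mat 110 [494. 243.] med [ 0.803 -0.447  0.011] lo [ 0.774 -0.458  0.006] hi [ 0.834 -0.435  0.014]
scene mat 1417 [353. 314.] med [ 0.405 -0.324  0.006] lo [ 0.364 -0.365  0.003] hi [ 0.449 -0.281  0.009]
scene red 59 [313. 212.] med [ 0.503 -0.119  0.104] lo [ 0.495 -0.125  0.088] hi [ 0.514 -0.108  0.111]
scene black 37 [267. 176.] med [0.526 0.053 0.096] lo [0.523 0.045 0.088] hi [0.53  0.065 0.104]
scene black 238 [316. 198.] med [ 0.531 -0.103  0.118] lo [ 0.508 -0.117  0.099] hi [ 0.558 -0.085  0.132]
scene tops 379 [244. 143.] med [0.479 0.079 0.195] lo [0.437 0.068 0.186] hi [0.587 0.196 0.209]
scene tops 234 [280. 177.] med [ 0.46  -0.052 
[... 723 characters left out ...]
28.] med [ 0.405 -0.323  0.007] lo [ 0.364 -0.359  0.004] hi [ 0.449 -0.281  0.01 ]
side red 52 [303. 235.] med [ 0.505 -0.119  0.101] lo [ 0.495 -0.124  0.086] hi [ 0.517 -0.11   0.112]
side black 203 [308. 224.] med [ 0.533 -0.104  0.116] lo [ 0.51  -0.117  0.097] hi [ 0.56  -0.087  0.131]
side tops 378 [259. 171.] med [0.497 0.075 0.199] lo [0.44  0.067 0.186] hi [0.589 0.129 0.213]
side tops 170 [274. 201.] med [ 0.461 -0.052  0.195] lo [ 0.444 -0.068  0.187] hi [ 0.481 -0.03   0.198]
side tops 172 [227. 207.] med [ 0.352 -0.002  0.195] lo [ 0.335 -0.017  0.187] hi [0.372 0.019 0.198]
side tops 197 [248. 223.] med [ 0.36  -0.087  0.195] lo [ 0.344 -0.102  0.188] hi [ 0.381 -0.066  0.198]
```

View pics/c1.png

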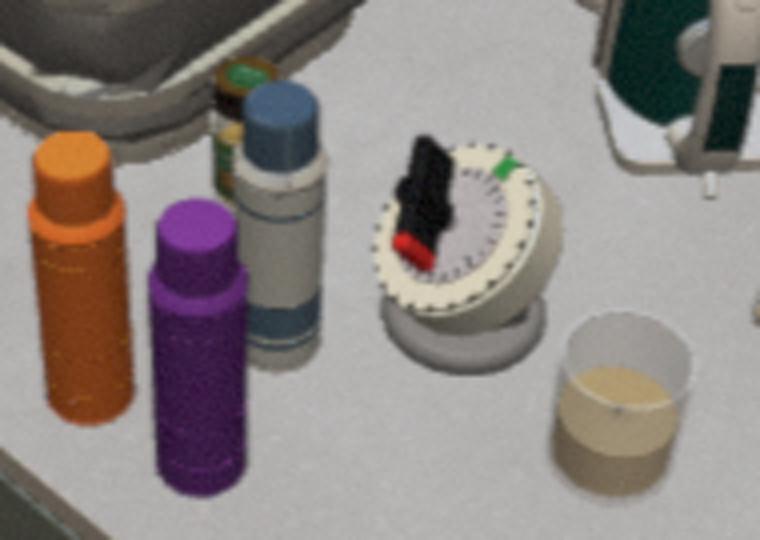

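The crop confirms it: the blue-capped can is at crop (280,120), world about (0.461,-0.050), height 0.196 as specified. Next I'll measure the timer and bystanders from the same data.

```bash
cat > timer.py <<'E'
from h import *
from scipy.optimize import least_squares
def axis(yaw):
    s,c=np.sin(np.radians(38)),np.cos(np.radians(38)); a=np.array([-s*np.cos(yaw),-s*np.sin(yaw),c]); up=np.array([c*np.cos(yaw),c*np.sin(yaw),s]); return a,up,np.cross(up,a) # right = cw (3 o'clock), viewed at face
E
python3 - <<'E'
from timer import *
pts=[]
for n in("scene","side"):
    z=np.load(n+".npz"); im,d=z["im"],z["d"]; p=cams.camera_params(n); P=cloud(d,p)
    hsv=cv2.cvtColor(im,cv2.COLOR_RGB2HSV).astype(int); H,S,V=hsv[...,0],hsv[...,1],hsv[...,2]
    X,Y,Z=P[...,0],P[...,1],P[...,2]
    reg=(d>0)&(X>.49)&(X<.68)&(Y<-.03)&(Y>-.2)&(Z>.03)&(Z<.16)
    q=P[reg]; pts.append(q)
    # candle, jar extents
    for nm,b in(("candle",(.45,.65,-.3,-.17)),("jar",(.49,.58,0.0,.052))):
        m=(d>0)&(X>b[0])&(X<b[1])&(Y>b[2])&(Y<b[3])&(Z>.01)
        if m.sum()>20: print(n,nm,m.sum(),np.percentile(P[m],[2,50,98],axis=0).round(3).tolist())
    g=reg&(H>45)&(H<85)&(S>110); rd=reg&((H<7)|(H>173))&(S>140); bk=reg&(V<50)
    vs=[np.argwhere(m).mean(0)[::-1] for m in (g,rd,bk)]
    print(n,"green px",vs[0],P[g].mean(0).round(4),g.sum(),"red px",vs[1],P[rd].mean(0).round(4),"blk",vs[2])
    np.savez(n+"_t.npz",g=vs[0],rd=P[rd],bk=P[bk],gp=P[g])
q=np.vstack(pts)
best=None
for yaw in np.radians(np.arange(-40,41,1.)):
    h=q@axis(yaw)[0]; hist,e=np.histogram(h,bins=np.arange(h.min(),h.max(),.002)); k=hist[:-1]+hist[1:]; i=k.argmax()
    if best is None or k[i]>best[0]: best=(k[i],yaw,e[i+1])
print(best,np.degrees(best[1]))
# refine by plane fit
yaw,h0=best[1:]
for _ in range(5):
    a=axis(yaw)[0]; m=abs(q@a-h0)<.004; c=q[m].mean(0); n=np.linalg.svd(q[m]-c)[2][2]; n*=np.sign(n[2]); h0=np.median(q[m]@a)
    print("plane n",n.round(3),"tilt",np.degrees(np.arccos(n[2])),"yaw",np.degrees(np.arctan2(-n[1],-n[0])),m.sum(),h0)
    yaw=np.arctan2(-n[1],-n[0])
a,up,rt=axis(yaw); m=abs(q@a-h0)<.004
uv=np.c_[q[m]@rt,q[m]@up].astype(np.float32)
c,rad=cv2.minEnclosingCircle(uv*1000); print("circle",c,rad, np.percentile(uv,[1,99],axis=0))
C=c[0]/1000*rt+c[1]/1000*up+h0*a; print("ring centre",C)
E
```

```text
scene candle 1499 [[0.494, -0.29, 0.014], [0.527, -0.253, 0.061], [0.568, -0.172, 0.091]]
scene jar 469 [[0.493, 0.003, 0.036], [0.537, 0.045, 0.24], [0.576, 0.052, 0.543]]
scene green px [335.72727273 191.36363636] [ 0.5849 -0.1188  0.1139] 11 red px [312.80327869 211.75409836] [ 0.5037 -0.1176  0.1023] blk [316.18951613 198.01209677]
side candle 1184 [[0.494, -0.289, 0.013], [0.529, -0.254, 0.06], [0.567, -0.172, 0.092]]
side jar 325 [[0.491, 0.003, 0.041], [0.551, 0.045, 0.239], [0.578, 0.051, 0.536]]
side green px [326.71428571 220.        ] [ 0.5845 -0.1203  0.1159] 7 red px [302.8490566  235.39622642] [ 0.5051 -0.1182  0.1004] blk [307.88571429 224.05714286]
(np.int64(1005), np.float64(-0.5061454830783556), np.float64(-0.2614546324670008)) -29.000000000000004
plane n [-0.545  0.297  0.784] tilt 38.35800995780514 yaw -28.57726816508604 1479 -0.26171372651181135
plane n [-0.545  0.295  0.785] tilt 38.30478619981352 yaw -28.43463274934226 1444 -0.26229788930151443
plane n [-0.546  0.295  0.784] tilt 38.34368848602099 yaw -28.430515027693065 1480 -0.26261450312120443
plane n [-0.546  0.293  0.785] tilt 38.271120392200835 yaw -28.27015946793151 1485 -0.262693730624144
plane n [-0.546  0.294  0.785] tilt 38.319471615144366 yaw -28.312508659385863 1488 -0.26288639515452206
circle (-161.0755157470703, 475.6150817871094) 58.90543746948242 [[-0.20605523  0.42196915]
 [-0.10859991  0.52762821]]
ring centre [ 0.54883774 -0.11271062  0.08566058]
```

Timer yaw is about -28°. Face centre height comes out at 0.081 (expected 0.080), ring radius 59 mm and tilt 38.3°, so these all agree. The key is at about 2.2 rad and the mark at about -0.26 rad. Can first.

Call:
move_arm --motion "0 0 0 -0.2 -0.956 0 -1;0 0 0 -0.2 -0.956 0 -1;0 0 0 -0.2 -0.956 0 -1;0 0 0 -0.2 -0.956 0 -1;0 0 0 -0.2 -0.956 0 -1;0 0 0 -0.2 -0.956 0 -1;0 0 0 -0.2 -0.956 0 -1;0 0 0 -0.2 -0.956 0 -1;0 0 0 -0.2 -0.956 0 -1;0 0 0 -0.2 -0.956 0 -1;0 0 0 0 0 0 -1;0 0 0 0 0 0 -1"

```text
time_s: 1.3
tcp_pos: [0.4612, -0.05, 0.2331]
tool_rot: [0.707, 0.707, 0.0, 0.0]
contact_force: [-0.2, -0.5, 0.2]
width: 0.999
```

Call:
move_arm --motion "0 0 0 0 0 0.85 -1;0 0 0 0 0 0.85 -1;0 0 0 0 0 0.85 -1;0 0 0 0 0 0.85 -1;0 0 0 0 0 0 -1;0 0 0 0 0 0 1;0 0 0 0 0 0 1;0 0 0 0 0 0 1;0 0 0 0 0 0 1;0 0 0 0 0 0 1;0 0 0 0 0 0 1;0 0 0 0 0 0 1"

```text
time_s: 2.5
tcp_pos: [0.4615, -0.0501, 0.1484]
tool_rot: [0.707, 0.707, 0.0, 0.0]
contact_force: [1.5, 0.7, 4.9]
width: 0.592
```

Opening is 54 mm, which matches the can. Lift.

Call:
move_arm --motion "0 0 0 0 0 -0.4 1;0 0 0 0 0 -0.8 1;0 0 0 0 0 -1 1;0 0 0 0 0 -1 1;0 0 0 0 0 -0.8 1;0 0 0 0 0 0 1;0 0 0 0 0 0 1"

```text
time_s: 3.2
tcp_pos: [0.4606, -0.0499, 0.2475]
tool_rot: [0.707, 0.707, -0.0, -0.0]
contact_force: [-0.5, 0.2, -4.1]
width: 0.594
```

Call:
move_arm --motion "0 0 0 -0.91 -0.185 0 1;0 0 0 -0.91 -0.185 0 1;0 0 0 -0.91 -0.185 0 1;0 0 0 -0.91 -0.185 0 1;0 0 0 -0.91 -0.185 0 1;0 0 0 -0.91 -0.185 0 1;0 0 0 -0.91 -0.185 0 1;0 0 0 -0.91 -0.185 0 1;0 0 0 -0.91 -0.185 0 1;0 0 0 -0.91 -0.185 0 1;0 0 0 -0.91 -0.185 0 1;0 0 0 -0.91 -0.185 0 1"

```text
time_s: 4.4
tcp_pos: [0.4045, -0.3233, 0.2461]
tool_rot: [0.707, 0.707, -0.0, -0.001]
contact_force: [0.9, -0.2, -3.3]
width: 0.593
```

Call:
move_arm --motion "0 0 0 0 0 0 1;0 0 0 0 0 0.8 1;0 0 0 0 0 0.8 1;0 0 0 0 0 0.8 1;0 0 0 0 0 0.7 1;0 0 0 0 0 0.3 1;0 0 0 0 0 0.2 1;0 0 0 0 0 0 1"

```text
time_s: 5.2
tcp_pos: [0.4053, -0.3226, 0.1574]
tool_rot: [0.707, 0.707, -0.0, -0.001]
contact_force: [0.1, -0.0, -4.0]
width: 0.593
```

Call:
move_arm --motion "0 0 0 0 0 0.06 1;0 0 0 0 0 0.05 1;0 0 0 0 0 0 1"

```text
time_s: 5.5
tcp_pos: [0.4056, -0.3231, 0.1555]
tool_rot: [0.707, 0.707, 0.0, 0.0]
contact_force: [-0.2, 0.2, -3.5]
width: 0.591
```

Call:
move_arm --motion "0 0 0 0 0 0.05 1;0 0 0 0 0 0.04 1;0 0 0 0 0 0 1"

```text
time_s: 5.8
tcp_pos: [0.4063, -0.3236, 0.1541]
tool_rot: [0.707, 0.707, 0.0, 0.001]
contact_force: [-0.7, 2.7, 11.3]
width: 0.592
```

Contact with the mat. Open, retreat upwards and look.

Call:
move_arm --motion "0 0 0 0 0 0 -1;0 0 0 0 0 0 -1;0 0 0 0 0 0 -1;0 0 0 0 0 0 -1;0 0 0 0 0 -0.5 -1;0 0 0 0 0 -1 -1;0 0 0 0 0 -1 -1;0 0 0 0 0 -1 -1;0 0 0 0 0 -1 -1;0 0 0 0 0 -1 -1"

```text
time_s: 6.8
tcp_pos: [0.4054, -0.3229, 0.2925]
tool_rot: [0.707, 0.707, 0.0, 0.0]
contact_force: [0.4, -0.2, -1.3]
width: 0.998
```

```bash
python3 - <<'E'
from timer import *
s=r.read_state(); print(s["joint_positions"],s["tcp_pos"],s["width"])
im,d,p=shot("scene"); P=cloud(d,p); m=(d>0)&(abs(P[...,0]-.405)<.05)&(abs(P[...,1]+.323)<.05)
t=m&(P[...,2]>.185)&(P[...,2]<.205); print("cap",t.sum(),np.percentile(P[t],[5,50,95],axis=0).round(3).tolist())
b=m&(P[...,2]>.02)&(P[...,2]<.05);print("foot",np.percentile(P[b],[2,50,98],axis=0).round(3).tolist())
# target tool pose & delta from tool-down
from scipy.spatial.transform import Rotation as R
print(R.from_quat(s["tool_rot"]).as_matrix().round(3))
cv2.imwrite("pics/s2.png",cv2.resize(im[...,::-1],(784,588)))
E
```

```text
[-7.17598242e-01  1.44701993e-02  2.05781639e+00 -2.17288576e-05
  1.06860206e+00 -7.17557499e-01] [ 0.40540987 -0.32293221  0.29246354] 0.9981173368167228
cap 420 [[0.387, -0.341, 0.187], [0.401, -0.325, 0.2], [0.422, -0.306, 0.203]]
foot [[0.381, -0.348, 0.021], [0.386, -0.333, 0.035], [0.412, -0.303, 0.05]]
[[ 0.     1.     0.001]
 [ 1.    -0.    -0.   ]
 [-0.     0.001 -1.   ]]
```

View pics/s2.png

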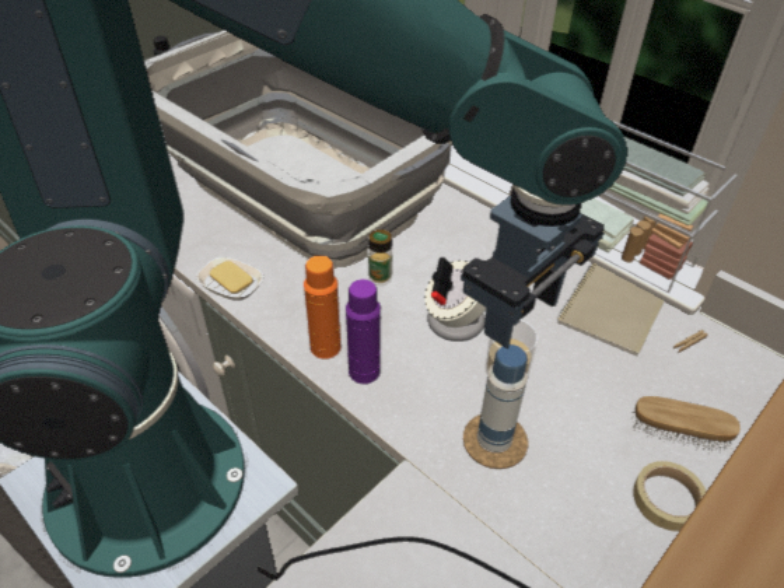

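The picture shows the can upright on the mat at (500,400), with its cap centred at world (0.404,-0.324), within 2 mm of the mat centre. The jar at (380,255) and the candle at (512,352) are untouched. Next I'll move above the timer and work out the tool rotation.

Call:
move_arm --motion "0 0 0 0.96 0.46 0 0;0 0 0 0.96 0.46 0 0;0 0 0 0.96 0.46 0 0;0 0 0 0.96 0.46 0 0;0 0 0 0.96 0.46 0 0;0 0 0 0.96 0.46 0 0;0 0 0 0.96 0.46 0 0;0 0 0 0.96 0.46 0 0;0 0 0 0.96 0.46 0 0;0 0 0 0.96 0.46 0 0;0 0 0 0 0 0 0"

```text
time_s: 7.95
tcp_pos: [0.5214, -0.0811, 0.2912]
tool_rot: [0.706, 0.708, 0.0, 0.0]
contact_force: [0.5, 0.3, -0.6]
width: 0.504
```

```bash
cat >> timer.py <<'E'
from scipy.spatial.transform import Rotation as Rot
YAW=np.radians(-28.3); F=np.array([.552,-.1145,.081])
A,UP,RT=axis(YAW); K=F+.036*A
def target(th):  # clock angle of tool y (deg)
    t=np.radians(th); y=UP*np.cos(t)+RT*np.sin(t); return Rot.from_matrix(np.c_[np.cross(y,-A),y,-A])
def delta(pos,th):
    s=r.read_state(); R0=Rot.from_quat(s["tool_rot"]); T=target(th)
    print("pos",s["tcp_pos"].round(4),"q",s["joint_positions"].round(2),"w",s["width"].round(3),"f",s["contact_force"].round(1))
    print("rotvec/6deg",(np.degrees((R0.inv()*T).as_rotvec())/6).round(2),"shift in current tool /25mm",(R0.inv().apply(pos-s["tcp_pos"])/.025).round(2),"in target axes",(T.inv().apply(pos-s["tcp_pos"])/.025).round(2))
E
python3 - <<'E'
from timer import *
print(K,A); delta(K+.07*A,0); delta(K+.07*A,-143)
E
```

```text
[ 0.53248526 -0.1039924   0.10936839] [-0.54207599  0.29187785  0.78801075]Traceback (most recent call last):
  File "<stdin>", line 2, in <module>
  File "timer.py", line 12, in delta
    print("pos",s["tcp_pos"].round(4),"q",s["joint_positions"].round(2),"w",s["width"].round(3),"f",s["contact_force"].round(1))
                                                                            ^^^^^^^^^^^^^^^^
AttributeError: 'float' object has no attribute 'round'
```

```bash
sed -i 's/s\["width"\].round(3)/round(s["width"],3)/' timer.py
python3 - <<'E'
from timer import *
delta(K+.07*A,0); delta(K+.07*A,-143)
E
```

```text
pos [ 0.5214 -0.0811  0.2912] q [-0.2   0.03  2.04  0.    1.07 -0.2 ] w 0.504 f [ 0.5  0.3 -0.6]
rotvec/6deg [-6.19 -1.57  4.56] shift in current tool /25mm [-0.1  -1.08  5.07] in target axes [-0.6  -3.83  3.44]
pos [ 0.5214 -0.0811  0.2912] q [-0.2   0.03  2.04  0.    1.07 -0.2 ] w 0.504 f [ 0.5  0.3 -0.6]
rotvec/6deg [ -0.55  -7.46 -18.29] shift in current tool /25mm [-0.1  -1.08  5.07] in target axes [2.78 2.7  3.44]
```

Call:
move_arm --motion "-0.774 -0.196 0.57 0 0 0 0;-0.774 -0.196 0.57 0 0 0 0;-0.774 -0.196 0.57 0 0 0 0;-0.774 -0.196 0.57 0 0 0 0;-0.774 -0.196 0.57 0 0 0 0;-0.774 -0.196 0.57 0 0 0 0;-0.774 -0.196 0.57 0 0 0 0;-0.774 -0.196 0.57 0 0 0 0;0 0 0 0 0 0 0"

```text
time_s: 8.85
tcp_pos: [0.5191, -0.0836, 0.2899]
tool_rot: [0.812, 0.49, 0.161, 0.273]
contact_force: [-0.3, 0.1, 0.4]
width: 0.504
```

```bash
python3 - <<'E'
from timer import *
delta(K+.07*A,0); delta(K+.07*A,-143)
p=cams.camera_params("wrist"); s=r.read_state(); o=-np.array(p["R"]).T@p["t"]
print("cam in tool",Rot.from_quat(s["tool_rot"]).inv().apply(o-s["tcp_pos"]), Rot.from_quat(s["tool_rot"]).inv().apply(np.array(p["R"])[2]))
E
```

```text
pos [ 0.5191 -0.0836  0.2899] q [-0.09 -0.17  2.33 -0.59  0.44  0.86] w 0.504 f [-0.3  0.1  0.4]
rotvec/6deg [-0.17  0.01  0.09] shift in current tool /25mm [-0.43 -3.71  3.48] in target axes [-0.46 -3.77  3.42]
pos [ 0.5191 -0.0836  0.2899] q [-0.09 -0.17  2.33 -0.59  0.44  0.86] w 0.504 f [-0.3  0.1  0.4]
rotvec/6deg [ -0.08  -0.2  -23.74] shift in current tool /25mm [-0.43 -3.71  3.48] in target axes [2.64 2.73 3.42]
cam in tool [ 0.07296658 -0.00094145 -0.15321881] [-2.59960806e-01 -5.80436067e-04  9.65618994e-01]
```

Call:
move_arm --motion "0 0 -1 0 0 0 0;0 0 -1 0 0 0 0;0 0 -1 0 0 0 0;0 0 -1 0 0 0 0;0 0 -1 0 0 0 0;0 0 -1 0 0 0 0;0 0 -1 0 0 0 0;0 0 -1 0 0 0 0;0 0 -1 0 0 0 0;0 0 -1 0 0 0 0;0 0 -1 0 0 0 0;0 0 -1 0 0 0 0"

```text
time_s: 10.05
tcp_pos: [0.5206, -0.0841, 0.2909]
tool_rot: [0.365, 0.876, -0.031, 0.315]
contact_force: [0.1, -0.5, 0.5]
width: 0.495
```

Call:
move_arm --motion "0 0 -1 0 0 0 0;0 0 -1 0 0 0 0;0 0 -1 0 0 0 0;0 0 -1 0 0 0 0;0 0 -1 0 0 0 0;0 0 -1 0 0 0 0;0 0 -1 0 0 0 0;0 0 -1 0 0 0 0;0 0 -1 0 0 0 0;0 0 -1 0 0 0 0;0 0 -1 0 0 0 0;0 0 -0.8 0 0 0 0"

```text
time_s: 11.25
tcp_pos: [0.5205, -0.0841, 0.2909]
tool_rot: [-0.209, 0.925, -0.208, 0.238]
contact_force: [-0.1, -0.2, -0.3]
width: 0.497
```

```bash
python3 - <<'E'
from timer import *
delta(K+.07*A,-143)
E
```

```text
pos [ 0.5205 -0.0841  0.2909] q [-0.09 -0.16  2.33 -0.58  0.44 -1.65] w 0.497 f [-0.1 -0.2 -0.3]
rotvec/6deg [ 0.15 -0.11  0.13] shift in current tool /25mm [2.61 2.77 3.49] in target axes [2.69 2.78 3.41]
```

Call:
move_arm --motion "0.15 -0.11 0.13 0.53 0.55 0.69 0;0 0 0 0.53 0.55 0.69 0;0 0 0 0.53 0.55 0.69 0;0 0 0 0.53 0.55 0.69 0;0 0 0 0.53 0.55 0.69 0;0 0 0 0 0 0 0"

```text
time_s: 11.85
tcp_pos: [0.495, -0.0749, 0.19]
tool_rot: [-0.198, 0.93, -0.209, 0.229]
contact_force: [-0.0, -0.4, 1.0]
width: 0.5
```

```bash
python3 - <<'E'
from timer import *
delta(K,-143)
im,d,p=shot("wrist"); np.savez("wr.npz",im=im,d=d,R=p["R"],t=p["t"],vf=p["vfov"],cx=p["cx"],cy=p["cy"])
for n,X in(("K",K),("F",F),("tip",K+.038*(UP*np.cos(2.21)+RT*np.sin(2.21))),("mark",F+.006*A+.0475*(UP*np.cos(.26)-RT*np.sin(.26)))): print(n,np.round(proj(X,p),1))
cv2.imwrite("pics/w1.png",im[...,::-1])
E
```

```text
pos [ 0.495  -0.0749  0.19  ] q [-0.07 -0.01  2.42 -1.06  0.31 -1.1 ] w 0.5 f [-0.  -0.4  1. ]
rotvec/6deg [ 0.14 -0.36 -0.04] shift in current tool /25mm [0.42 0.16 3.72] in target axes [0.56 0.22 3.69]
K [285.6 203.3]
F [284.5 195.1]
tip [285.2 156.5]
mark [253.6 235.6]
```

View pics/w1.png

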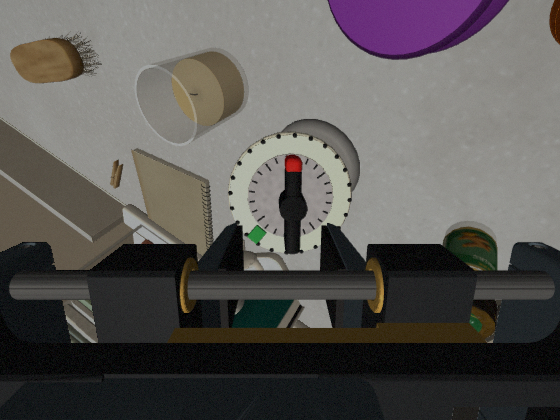

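The wrist view shows the ring centred near (291,194), the red wing tip at (293,163), the hub at (292,205) and the green mark at (257,235). The purple can at top right (430,25) is outside the gripper's footprint. Joints 4 and 5 sit at their limits here, so I'll fit the arm's kinematics to find a feasible tool axis, and refine the timer's pose from this picture.

```bash
cat > kin.py <<'E'
from timer import *
pi=np.pi
def fk(q,m):
    a1,h,l2,l3,d,L,off=m; s=q[1]+q[2]
    R=Rot.from_euler("ZYZYZ",[q[0],s,q[3],q[4],q[5]])  # tool z along last
    w=Rot.from_euler("Z",q[0]).apply([a1+l2*np.sin(q[1])+l3*np.sin(s)+d*np.cos(s),off,h+l2*np.cos(q[1])+l3*np.cos(s)-d*np.sin(s)])
    return w+L*R.apply([0,0,1]),R
E
python3 - <<'E'
from kin import *
s=r.read_state()
D=[([-.0333,.37932,1.73472,0,1.02851,-.03329],[.69967,0,.23238],[.707111,.707102,-.00032,-.00035],1),
([-.7176,.01447,2.05782,0,1.0686,-.71756],[.40541,-.32293,.29246],[.707,.707,0,0],1),
([-.2,.03,2.04,0,1.07,-.2],[.5214,-.0811,.2912],[.706,.708,0,0],.2),
([-.09,-.17,2.33,-.59,.44,.86],[.5191,-.0836,.2899],[.812,.49,.161,.273],.2),
([-.09,-.16,2.33,-.58,.44,-1.65],[.5205,-.0841,.2909],[-.209,.925,-.208,.238],.2),
(s["joint_positions"],s["tcp_pos"],s["tool_rot"],1)]
# orientation convention check
for sg in ((1,1),(1,-1),(-1,1),(-1,-1)):
    e=[]
    for q,p,t,w in D:
        R=Rot.from_euler("ZYZYZ",[q[0],q[1]+q[2],sg[0]*q[3],q[4],sg[1]*q[5]]); e.append((R.inv()*Rot.from_quat(t)).as_euler("ZYX",degrees=True).round(1).tolist())
    print(sg,e)
def fit(sg):
    def res(m):
        o=[]
        for q,p,t,w in D:
            q=np.array(q); z=Rot.from_quat(t).apply([0,0,1]); P,_=fk(q,np.r_[m[:5],0,m[6]]); o+=list(w*(P+m[5]*z-np.array(p))*1000)
        return np.r_[o,(np.array(m[:1])-.1)*5,m[4]*5]
    return least_squares(res,[.1,.5,.6,.6,0,.25,.023],x_scale=.1)
f=fit(1); print(f.x.round(4),f.fun.round(1)); np.save("m.npy",f.x)
# ring refine
z=np.load("wr.npz"); im,d=z["im"],z["d"]; p=dict(R=z["R"],t=z["t"],vfov=float(z["vf"]),cx=float(z["cx"]),cy=float(z["cy"]))
P=cloud(d,p); hsv=cv2.cvtColor(im,cv2.COLOR_RGB2HSV).astype(int); H,S,V=hsv[...,0],hsv[...,1],hsv[...,2]
h=(P-F)@A; rr=np.linalg.norm((P-F)-h[...,None]*A,axis=-1); m=(d>0)&(rr<.075)&(abs(h-.006)<.006); m[240:]=0
print("ring height over face",np.median(h[m&(rr>.042)]),m.sum())
def plane(u,v,k):
    fl=210/np.tan(np.radians(p["vfov"])/2); o=-p["R"].T@p["t"]; dd=p["R"].T@np.array([(u-p["cx"])/fl,(v-p["cy"])/fl,1]); X=o+dd*((F+k*A-o)@A)/(dd@A); return (X-F)@RT,(X-F)@UP
c=max(cv2.findContours(m.astype(np.uint8),cv2.RETR_EXTERNAL,cv2.CHAIN_APPROX_NONE)[0],key=len)[:,0]
c=c[c[:,1]<236]; xy=np.array([plane(u,v,.006) for u,v in c])
g=least_squares(lambda q:np.hypot(*(xy-q[:2]).T)-q[2],[0,0,.058],loss="soft_l1",f_scale=.001); print("ring centre rt,up,rad",g.x)
gm=(H>45)&(H<85)&(S>110)&(rr<.07)&(d>0)&(h<.015); rm=((H<7)|(H>173))&(S>140)&(rr<.06)
for n,k,mm in(("green",.006,gm),("red",.05,rm)):
    v,u=np.argwhere(mm).mean(0); x=np.array(plane(u,v,k))-g.x[:2]; print(n,u,v,mm.sum(),"rad",np.hypot(*x),"clock deg",np.degrees(np.arctan2(x[0],x[1])))
E
```

```text
Traceback (most recent call last):
  File "scipy/spatial/transform/_rotation.pyx", line 1413, in scipy.spatial.transform._rotation.Rotation.from_euler
ValueError: Expected axis specification to be a non-empty string of upto 3 characters, got ZYZYZ
```

```bash
cat > kin.py <<'E'
from timer import *
pi=np.pi
def rot(q,s4=1): return Rot.from_euler("ZYZ",[q[0],q[1]+q[2],s4*q[3]])*Rot.from_euler("YZ",[q[4],q[5]])
def wrist(q,m):
    a1,h,l2,l3,d,L,off=m; s=q[1]+q[2]
    return Rot.from_euler("Z",q[0]).apply([a1+l2*np.sin(q[1])+l3*np.sin(s)+d*np.cos(s),off,h+l2*np.cos(q[1])+l3*np.cos(s)-d*np.sin(s)])
E
cat > fit.py <<'E'
from kin import *
s=r.read_state()
D=[([-.0333,.37932,1.73472,0,1.02851,-.03329],[.69967,0,.23238],[.707111,.707102,-.00032,-.00035],1),
([-.7176,.01447,2.05782,0,1.0686,-.71756],[.40541,-.32293,.29246],[.707,.707,0,0],1),
([-.2,.03,2.04,0,1.07,-.2],[.5214,-.0811,.2912],[.706,.708,0,0],.2),
([-.09,-.17,2.33,-.59,.44,.86],[.5191,-.0836,.2899],[.812,.49,.161,.273],.2),
([-.09,-.16,2.33,-.58,.44,-1.65],[.5205,-.0841,.2909],[-.209,.925,-.208,.238],.2),
(s["joint_positions"],s["tcp_pos"],s["tool_rot"],1)]
for sg in (1,-1):
    print(sg,[(rot(q,sg).inv()*Rot.from_quat(t)).as_euler("ZYX",degrees=True).round(1).tolist() for q,p,t,w in D])
def res(m):
    o=[]
    for q,p,t,w in D: o+=list(w*(wrist(q,m)+m[5]*Rot.from_quat(t).apply([0,0,1])-np.array(p))*1000)
    return np.r_[o,(m[0]-.1)*5,m[4]*5]
f=least_squares(res,[.1,.5,.6,.6,0,.25,.023],x_scale=.1); print(f.x.round(4),f.fun.round(1)); np.save("m.npy",f.x)
z=np.load("wr.npz"); im,d=z["im"],z["d"]; p=dict(R=z["R"],t=z["t"],vfov=float(z["vf"]),cx=float(z["cx"]),cy=float(z["cy"]))
P=cloud(d,p); hsv=cv2.cvtColor(im,cv2.COLOR_RGB2HSV).astype(int); H,S,V=hsv[...,0],hsv[...,1],hsv[...,2]
h=(P-F)@A; rr=np.linalg.norm((P-F)-h[...,None]*A,axis=-1); m=(d>0)&(rr<.075)&(abs(h-.006)<.006); m[240:]=0
print("ring height over face",np.median(h[m&(rr>.042)]),m.sum())
def plane(u,v,k):
    fl=210/np.tan(np.radians(p["vfov"])/2); o=-p["R"].T@p["t"]; dd=p["R"].T@np.array([(u-p["cx"])/fl,(v-p["cy"])/fl,1]); X=o+dd*((F+k*A-o)@A)/(dd@A); return (X-F)@RT,(X-F)@UP
c=max(cv2.findContours(m.astype(np.uint8),cv2.RETR_EXTERNAL,cv2.CHAIN_APPROX_NONE)[0],key=len)[:,0]
c=c[c[:,1]<236]; xy=np.array([plane(u,v,.006) for u,v in c])
g=least_squares(lambda q:np.hypot(*(xy-q[:2]).T)-q[2],[0,0,.058],loss="soft_l1",f_scale=.001); print("ring centre rt,up,rad",g.x)
gm=(H>45)&(H<85)&(S>110)&(rr<.07)&(d>0)&(h<.015); rm=((H<7)|(H>173))&(S>140)&(rr<.06)
for n,k,mm in(("green",.006,gm),("red",.05,rm)):
    v,u=np.argwhere(mm).mean(0); x=np.array(plane(u,v,k))-g.x[:2]; print(n,u,v,mm.sum(),"rad",np.hypot(*x),"clock deg",np.degrees(np.arctan2(x[0],x[1])))
E
python3 fit.py
```

```text
1 [[90.0, 0.0, -0.0], [90.0, 0.0, 0.0], [89.8, 0.0, 0.1], [90.2, -0.1, 0.2], [90.4, -0.2, 0.4], [90.0, -0.0, -0.0]]
-1 [[90.0, 0.0, -0.0], [90.0, 0.0, 0.0], [89.8, 0.0, 0.1], [29.9, -26.0, -9.0], [32.0, 14.8, 23.1], [-25.2, 15.8, 26.5]]
[-2.000e-04  3.204e-01  5.504e-01  6.049e-01  4.240e-02  2.503e-01
  2.330e-02] [-0.   0.  -0.   0.   0.  -0.  -0.  -0.2  0.4 -0.   0.1  0.3 -0.   0.2
 -0.7  0.  -0.1  0.  -0.5  0.2]
ring height over face 0.0066117204650544235 9191
ring centre rt,up,rad [ 0.00433842 -0.00637331  0.05026513]
green 256.27807486631013 234.08021390374333 187 rad 0.05216727402827552 clock deg -18.933521247189876
red 293.98758620689654 267.0206896551724 725 rad 0.05735402736891018 clock deg -56.86299701335042
```

```bash
cat >> kin.py <<'E'
M=np.load("m.npy")
def ik(p,z):
    a1,h,l2,l3,d,L,off=M; W=p-L*z; r_=np.sqrt(W[0]**2+W[1]**2-off**2); q1=np.arctan2(W[1],W[0])-np.arctan2(off,r_)
    f=lambda q:[a1+l2*np.sin(q[0])+l3*np.sin(q[0]+q[1])+d*np.cos(q[0]+q[1])-r_,h+l2*np.cos(q[0])+l3*np.cos(q[0]+q[1])-d*np.sin(q[0]+q[1])-W[2]]
    s=least_squares(f,[0,2.4]); q2,q3=s.x
    v=Rot.from_euler("ZY",[q1,q2+q3]).inv().apply(z); q4=np.arctan2(v[1],v[0]); q5=np.arccos(v[2])
    return np.array([q1,q2,q3,q4,q5]),np.abs(s.fun).max()
E
python3 - <<'E'
from kin import *
exec(open("fit.py").read().split("z=np.load")[0].split("for sg")[0])
for k in(0,.02,.045,.07):
    q,e=ik(K+k*A,-A); print(k,q.round(3),e)
print("tilts at K: (deg toward up, toward rt)")
for i in range(-12,13,3):
    row=[]
    for j in range(-12,13,3):
        z=-A+np.tan(np.radians(i))*UP+np.tan(np.radians(j))*RT; z/=np.linalg.norm(z); q,e=ik(K,z)
        row.append(f"{q[3]:.2f}/{q[4]:.2f}/{q[2]:.2f}"+("*" if q[3]>-1.05 and q[4]>.32 and q[2]<2.65 and q[1]>-.73 and e<1e-4 else " "))
    print(i,row)
z=np.load("wr.npz"); im,d=z["im"],z["d"]; p=dict(R=z["R"],t=z["t"],vfov=float(z["vf"]),cx=float(z["cx"]),cy=float(z["cy"]))
P=cloud(d,p); hsv=cv2.cvtColor(im,cv2.COLOR_RGB2HSV).astype(int); H,S,V=hsv[...,0],hsv[...,1],hsv[...,2]
def plane(u,v,k):
    fl=210/np.tan(np.radians(p["vfov"])/2); o=-p["R"].T@p["t"]; dd=p["R"].T@np.array([(u-p["cx"])/fl,(v-p["cy"])/fl,1]); X=o+dd*((F+k*A-o)@A)/(dd@A); return (X-F)@RT,(X-F)@UP
h=(P-F)@A; rr=np.linalg.norm((P-F)-h[...,None]*A,axis=-1); m=(d>0)&(rr<.08)&(h>-.008)&(h<.06); m[240:]=0
c=cv2.convexHull(max(cv2.findContours(m.astype(np.uint8),cv2.RETR_EXTERNAL,cv2.CHAIN_APPROX_NONE)[0],key=len))[:,0]
c=c[c[:,1]<232]; xy=np.array([plane(u,v,.006) for u,v in c])
g=least_squares(lambda q:np.hypot(*(xy-q[:2]).T)-q[2],[0,0,.058],loss="soft_l1",f_scale=.001); print("ring",g.x,c.min(0),c.max(0))
gm=(H>45)&(H<85)&(S>110)&(rr<.07)&(d>0)&(h<.015); rm=((H<7)|(H>173))&(S>140)&(rr<.06); rm[220:]=0
for n,k,mm in(("green",.006,gm),("red",.053,rm)):
    v,u=np.argwhere(mm).mean(0); x=np.array(plane(u,v,k))-g.x[:2]; print(n,u,v,mm.sum(),"rad",np.hypot(*x),"clock deg",np.degrees(np.arctan2(x[0],x[1])),"h",np.median(h[mm&(d>0)]))
print("hub top @(292,205)",plane(292,205,.053))
E
```

```text
0 [-0.136  0.25   2.376 -2.054  0.246] 1.0819486973012715e-09
0.02 [-0.125  0.195  2.397 -1.91   0.237] 7.941337587524799e-10
0.045 [-0.11   0.124  2.422 -1.702  0.235] 7.052063932810881e-10
0.07 [-0.094  0.051  2.444 -1.478  0.243] 7.438971660889138e-11
tilts at K: (deg toward up, toward rt)
-12 ['0.82/0.15/2.33 ', '0.38/0.13/2.32 ', '-0.12/0.14/2.31 ', '-0.47/0.17/2.31 ', '-0.68/0.22/2.30 ', '-0.81/0.28/2.29 ', '-0.88/0.34/2.28*', '-0.93/0.40/2.27*', '-0.96/0.46/2.26*']
-9 ['1.26/0.11/2.35 ', '0.64/0.06/2.34 ', '-0.44/0.07/2.34 ', '-0.85/0.13/2.33 ', '-1.00/0.19/2.32 ', '-1.06/0.25/2.31 ', '-1.09/0.32/2.30 ', '-1.10/0.38/2.29 ', '-1.11/0.45/2.27 ']
-6 ['1.99/0.10/2.37 ', '2.42/0.03/2.36 ', '-1.76/0.05/2.36 ', '-1.48/0.11/2.35 ', '-1.39/0.18/2.34 ', '-1.35/0.25/2.33 ', '-1.32/0.31/2.32 ', '-1.29/0.38/2.31 ', '-1.27/0.45/2.29 ']
-3 ['2.54/0.14/2.39 ', '3.05/0.10/2.38 ', '-2.51/0.10/2.37 ', '-2.02/0.14/2.37 ', '-1.77/0.20/2.36 ', '-1.63/0.26/2.35 ', '-1.54/0.33/2.34 ', '-1.47/0.39/2.32 ', '-1.42/0.46/2.31 ']
0 ['2.80/0.20/2.40 ', '-3.11/0.18/2.40 ', '-2.69/0.18/2.39 ', '-2.32/0.20/2.3
[... 533 characters left out ...]
2.63/0.43/2.43 ', '-2.45/0.45/2.42 ', '-2.29/0.47/2.41 ', '-2.15/0.51/2.40 ', '-2.03/0.55/2.38 ', '-1.92/0.59/2.37 ']
12 ['3.12/0.52/2.46*', '-3.00/0.50/2.46 ', '-2.83/0.50/2.45 ', '-2.67/0.51/2.44 ', '-2.51/0.52/2.43 ', '-2.37/0.54/2.42 ', '-2.24/0.57/2.41 ', '-2.12/0.61/2.40 ', '-2.01/0.64/2.38 ']
ring [-0.00185827 -0.00441212  0.0566007 ] [228 131] [351 228]
green 256.27807486631013 234.08021390374333 187 rad 0.04858333338095381 clock deg -12.759500595829095 h 0.008565188918288114
red 292.6577946768061 163.74524714828897 263 rad 0.032611680034126414 clock deg 127.31972870830046 h 0.05398624429409542
hub top @(292,205) (np.float64(-0.0007477063308955747), np.float64(-0.004981232134468429))
```

```bash
sed -i 's/F=np.array(.*)/F=np.array([.550,-.1123,.0788])/' timer.py; cat >> kin.py <<'E'
def zt(i,j): z=-A+np.tan(np.radians(i))*UP+np.tan(np.radians(j))*RT; return z/np.linalg.norm(z)
def pose(th,z): # tool y nearest clock th, perpendicular to z
    t=np.radians(th); y=UP*np.cos(t)+RT*np.sin(t); y=y-(y@z)*z; y/=np.linalg.norm(y); return Rot.from_matrix(np.c_[np.cross(y,z),y,z])
def full(p,z,th):
    q,e=ik(p,z); q[3]%=2*pi
    if q[3]>4.3: q[3]-=2*pi
    B=rot(np.r_[q,0])*Rot.from_euler("Z",pi/2); q6=(B.inv()*pose(th,z)).as_rotvec()[2]; return np.r_[q,q6]
def fkp(q): R=rot(q)*Rot.from_euler("Z",pi/2); return wrist(q,M)+M[5]*R.apply([0,0,1]),R
def rows(P,R): # from current state through poses
    s=r.read_state(); p0,R0=s["tcp_pos"],Rot.from_quat(s["tool_rot"])
    for p,R1 in zip(P,R):
        dr=np.degrees((R0.inv()*R1).as_rotvec())/6; dp=R0.inv().apply(p-p0)/.025; print(" ".join(f"{v:.2f}" for v in np.r_[dr,dp]),end="; "); p0,R0=p,R1
    print()
E
python3 - <<'E'
from kin import *
for i,j in((4,0),(5,0),(5,-2),(6,-3),(9,-3)):
    for b in(-.004,0,.03,.055,.09):
        z=zt(i,j); print(i,j,b,full(K-b*z,z,-143).round(2))
E
```

```text
4 0 -0.004 [-0.12  0.28  2.4   3.97  0.34  0.13]
4 0 0 [-0.12  0.27  2.4   3.99  0.33  0.11]
4 0 0.03 [-0.1   0.18  2.44  4.14  0.31 -0.03]
4 0 0.055 [-0.08  0.11  2.46  4.3   0.3  -0.18]
4 0 0.09 [-0.05  0.    2.5  -1.72  0.29 -0.43]
5 0 -0.004 [-0.12  0.28  2.4   3.93  0.36  0.17]
5 0 0 [-0.12  0.27  2.41  3.95  0.36  0.16]
5 0 0.03 [-0.1   0.19  2.44  4.09  0.33  0.03]
5 0 0.055 [-0.08  0.12  2.47  4.23  0.32 -0.11]
5 0 0.09 [-0.05  0.01  2.51 -1.8   0.31 -0.35]
5 -2 -0.004 [-0.14  0.28  2.41  3.8   0.34  0.28]
5 -2 0 [-0.14  0.27  2.41  3.81  0.34  0.27]
5 -2 0.03 [-0.12  0.18  2.45  3.94  0.31  0.15]
5 -2 0.055 [-0.1   0.11  2.48  4.08  0.28  0.01]
5 -2 0.09 [-0.08 -0.    2.52 -1.92  0.26 -0.25]
6 -3 -0.004 [-0.15  0.28  2.42  3.7   0.36  0.37]
6 -3 0 [-0.15  0.27  2.42  3.71  0.35  0.36]
6 -3 0.03 [-0.13  0.19  2.46  3.82  0.32  0.26]
6 -3 0.055 [-0.11  0.11  2.49  3.95  0.29  0.14]
6 -3 0.09 [-0.09  0.    2.53  4.2   0.26 -0.1 ]
9 -3 -0.004 [-0.14  0.3   2.43  3.65  0.44  0.44]
9 -3 0 [-0.14  0.29  2.43  3.66  0.43  0.43]
9 -3 0.03 [-0.12  0.21  2.48  3.74  0.4   0.36]
9 -3 0.055 [-0.1   0.13  2.51  3.83  0.37  0.28]
9 -3 0.09 [-0.08  0.02  2.55  4.01  0.33  0.1 ]
```

```bash
python3 - <<'E'
from kin import *
g=np.linspace
def box(x,y,z): return np.array([[a,b,c] for a in g(-x,x,9) for b in g(-y,y,19) for c in g(*z,8)])
B=box(.038,.089,(-.12,-.06)); C=box(.05,.05,(-.25,-.12)); CAM=box(.02,.03,(-.18,-.13))+[.073,0,0]; Fg=box(.016,.04,(-.06,.019))
cans={"pur":(.360,-.087,.027,.198),"org":(.352,-.001,.027,.198),"candle":(.530,-.212,.038,.09),"jar":(.527,.05,.022,.105)}
def clear(X):
    o={}
    for n,(x,y,rad,h) in cans.items():
        dh=np.hypot(X[:,0]-x,X[:,1]-y)-rad; dz=X[:,2]-h; o[n]=round(1000*np.min(np.where(dz<0,dh,np.hypot(np.maximum(dh,0),dz))))
    o["floor"]=round(1000*X[:,2].min()); return o
for nm,i,j,b in(("grip",5,0,0),("hover",9,-3,.055)):
    z=zt(i,j)
    for th in range(-223,-12,15):
        R=pose(th,z); print(nm,th,"body",clear(R.apply(B)+K-b*z),"wr",clear(R.apply(C)+K-b*z)["pur"],"cam",[clear(R.apply(CAM)+K-b*z)[k] for k in("pur","org")],"fing",[clear(R.apply(Fg)+K-b*z)[k] for k in("candle","jar")])
E
```

```text
grip -223 body {'pur': 0, 'org': 41, 'candle': 87, 'jar': 79, 'floor': 89} wr 12 cam [48, 99] fing [40, 100]
grip -208 body {'pur': -1, 'org': 27, 'candle': 91, 'jar': 86, 'floor': 85} wr 8 cam [32, 87] fing [49, 106]
grip -193 body {'pur': -6, 'org': 28, 'candle': 94, 'jar': 82, 'floor': 86} wr -3 cam [17, 73] fing [52, 104]
grip -178 body {'pur': 7, 'org': 31, 'candle': 94, 'jar': 71, 'floor': 89} wr -4 cam [3, 58] fing [49, 94]
grip -163 body {'pur': 28, 'org': 28, 'candle': 93, 'jar': 50, 'floor': 85} wr 5 cam [-24, 42] fing [43, 86]
grip -148 body {'pur': 39, 'org': 27, 'candle': 90, 'jar': 32, 'floor': 86} wr 12 cam [-26, 28] fing [34, 81]
grip -133 body {'pur': 42, 'org': 41, 'candle': 86, 'jar': 31, 'floor': 91} wr 12 cam [-25, 15] fing [29, 80]
grip -118 body {'pur': 38, 'org': 57, 'candle': 82, 'jar': 36, 'floor': 100} wr 7 cam [-25, -3] fing [28, 82]
grip -103 body {'pur': 30, 'org': 66, 'candle': 82, 'jar': 33, 'floor': 112} wr -3 cam [-9, -15] fing [30, 80]
grip -88 body {'pur': 19, 'org': 68, 'candle': 82, 'jar': 30, 'floor': 123} wr -4 cam [13, -13] fing [29, 80]
grip 
[... 1533 characters left out ...]
8, -25] fing [69, 82]
hover -88 body {'pur': -23, 'org': 24, 'candle': 132, 'jar': 69, 'floor': 152} wr -16 cam [6, -26] fing [69, 80]
hover -73 body {'pur': -26, 'org': 25, 'candle': 132, 'jar': 80, 'floor': 137} wr -8 cam [21, -26] fing [68, 83]
hover -58 body {'pur': -25, 'org': 21, 'candle': 132, 'jar': 94, 'floor': 126} wr 0 cam [37, -25] fing [69, 90]
hover -43 body {'pur': -26, 'org': 13, 'candle': 135, 'jar': 105, 'floor': 118} wr 0 cam [52, -9] fing [73, 99]
hover -28 body {'pur': -25, 'org': -3, 'candle': 139, 'jar': 109, 'floor': 115} wr -2 cam [65, 8] fing [79, 107]
hover -13 body {'pur': -22, 'org': -15, 'candle': 141, 'jar': 106, 'floor': 117} wr -21 cam [77, 23] fing [83, 105]
```

With the tool along the key's axis, the arm hits wrist limits and the gripper body runs into the purple can. So I'll wind with a vertical tool instead. Closed fingers push a wing round about its axis in partial turns, first the black wing and then the red, with the tips held well above the ring.

```bash
cat > push.py <<'E'
from kin import *
from scipy.spatial.transform import Slerp
UPH=np.array([UP[0],UP[1],0]); UPH/=np.linalg.norm(UPH)
def down(y): z=np.array([0,0,-1.]); return Rot.from_matrix(np.c_[np.cross(y,z),y,z])
def T(w,rho,hv,he,back=0,h=.028):
    w=np.radians(w); d=np.array([np.cos(w),np.sin(w)]); t=np.array([-np.sin(w),np.cos(w)])
    s=hv*abs(t[1])+he/.788*abs(t[0])+.78*(.053-h)*max(t[0],0)+.006+back
    c=rho*d-s*t; return F+c[0]*UP+c[1]*RT+h*A+np.array([0,0,.019])   # TCP
E
python3 - <<'E'
from push import *
R1=down(-UPH); s=r.read_state(); R0=Rot.from_quat(s["tool_rot"]); p0=s["tcp_pos"]
print(np.degrees((R0.inv()*R1).magnitude()))
S=Slerp([0,1],Rot.concatenate([R0,R1])); pe=np.array([.515,-.055,.26])
rows([p0+(pe-p0)*k/10 for k in range(1,11)],[S(k/10) for k in range(1,11)])
a=T(-53,.032,.016,.0135,.012); print(a,"q6 check",full(a,np.array([0,0,-1.]),0).round(2))
for w in(-53,-30,0,30,60): print(w,T(w,.032,.016,.0135).round(4))
E
```

```text
51.74787479830711
-0.59 0.18 -0.61 -0.20 -0.09 -0.21; -0.59 0.18 -0.61 -0.19 -0.09 -0.22; -0.59 0.18 -0.61 -0.18 -0.08 -0.22; -0.59 0.18 -0.61 -0.17 -0.08 -0.23; -0.59 0.18 -0.61 -0.16 -0.08 -0.24; -0.59 0.18 -0.61 -0.15 -0.07 -0.25; -0.59 0.18 -0.61 -0.14 -0.06 -0.26; -0.59 0.18 -0.61 -0.13 -0.06 -0.26; -0.59 0.18 -0.61 -0.12 -0.05 -0.27; -0.59 0.18 -0.61 -0.11 -0.04 -0.27; 
[ 0.54500897 -0.04170584  0.1037512 ] q6 check [-0.12  0.34  2.09  0.    0.71  0.37]
-53 [ 0.5482 -0.0516  0.1097]
-30 [ 0.5641 -0.0642  0.1252]
0 [ 0.5675 -0.0967  0.1396]
30 [ 0.568  -0.1122  0.1457]
60 [ 0.5569 -0.1311  0.1451]
```

Call:
move_arm --motion "-0.59 0.18 -0.61 -0.2 -0.09 -0.21 1;-0.59 0.18 -0.61 -0.19 -0.09 -0.22 1;-0.59 0.18 -0.61 -0.18 -0.08 -0.22 1;-0.59 0.18 -0.61 -0.17 -0.08 -0.23 1;-0.59 0.18 -0.61 -0.16 -0.08 -0.24 1;-0.59 0.18 -0.61 -0.15 -0.07 -0.25 1;-0.59 0.18 -0.61 -0.14 -0.06 -0.26 1;-0.59 0.18 -0.61 -0.13 -0.06 -0.26 1;-0.59 0.18 -0.61 -0.12 -0.05 -0.27 1;-0.59 0.18 -0.61 -0.11 -0.04 -0.27 1;0 0 0 0 0 0 1;0 0 0 0 0 0 1"

```text
time_s: 13.1
tcp_pos: [0.5094, -0.0599, 0.2517]
tool_rot: [-0.474, 0.879, -0.03, 0.025]
contact_force: [-1.1, 0.2, 0.5]
width: 0.004
```

```bash
cat >> push.py <<'E'
def go(pts,y):
    s=r.read_state(); R1=down(y); R0=Rot.from_quat(s["tool_rot"]); print(s["tcp_pos"].round(4),s["joint_positions"].round(2),"w",round(s["width"],2),"rot",(np.degrees((R0.inv()*R1).as_rotvec())/6).round(2))
    p=s["tcp_pos"]
    for a in pts: print((R1.inv().apply(a-p)/.025).round(2),a.round(4)); p=a
def angles(n,centre=None):
    im,d,p=shot(n); hsv=cv2.cvtColor(im,cv2.COLOR_RGB2HSV).astype(int); H,S,V=hsv[...,0],hsv[...,1],hsv[...,2]; P=cloud(d,p)
    near=(d>0)&(np.linalg.norm(P-K,axis=-1)<.075); out={}
    fl=210/np.tan(np.radians(p["vfov"])/2); R=np.array(p["R"]); o=-R.T@p["t"]
    for nm,mm,k in(("green",(H>45)&(H<85)&(S>110),.007),("red",((H<7)|(H>173))&(S>140),None)):
        m=near&mm
        if m.sum()<4: print(n,nm,"none"); continue
        X=P[m]-F; h=X@A; v,u=np.argwhere(m).mean(0)
        dd=R.T@np.array([(u-p["cx"])/fl,(v-p["cy"])/fl,1]); kk=k or np.median(h); Y=o+dd*((F+kk*A-o)@A)/(dd@A)-F; out[nm]=np.degrees(np.arctan2(Y@RT,Y@UP))
        print(n,nm,m.sum(),"px",(u.round(1),v.round(1)),"h",np.median(h).round(4),"rad",np.hypot(Y@RT,Y@UP).round(4),"clock",out[nm].round(1))
    return im
E
python3 - <<'E'
from push import *
a=T(-53,.032,.016,.0135,.012); go([a+[0,0,.12],a],-UPH)
for n in("scene","side"): angles(n)
E
```

```text
[ 0.5094 -0.0599  0.2517] [-0.15  0.02  2.13 -0.02  0.91 -2.7 ] w 0.0 rot [-0.74  0.12 -0.84]
[-1.32 -0.91  1.12] [ 0.545  -0.0417  0.2238]
[0.  0.  4.8] [ 0.545  -0.0417  0.1038]
scene green 15 px (np.float64(330.9), np.float64(193.8)) h 0.0064 rad 0.0379 clock -21.9
scene red 62 px (np.float64(312.8), np.float64(211.7)) h 0.0441 rad 0.0319 clock 118.5
side green 7 px (np.float64(326.7), np.float64(220.0)) h 0.0081 rad 0.0504 clock -12.3
side red 52 px (np.float64(302.8), np.float64(235.3)) h 0.0403 rad 0.0311 clock 119.9
```

Call:
move_arm --motion "-0.74 0.12 -0.84 0 0 0 1;0 0 0 -0.66 -0.45 0.55 1;0 0 0 -0.66 -0.46 0.57 1;0 0 0 0 0 0.9 1;0 0 0 0 0 0.9 1;0 0 0 0 0 0.9 1;0 0 0 0 0 0.9 1;0 0 0 0 0 0.6 1;0 0 0 0 0 0.6 1;0 0 0 0 0 0 1"

```text
time_s: 14.2
tcp_pos: [0.5432, -0.0414, 0.1016]
tool_rot: [-0.513, 0.858, 0.001, -0.002]
contact_force: [-0.7, -0.4, 0.1]
width: 0.007
```

```bash
python3 - <<'E'
from push import *
go([T(w,.032,.016,.0135) for w in(-53,-30,-10,10,30,50,65)],-UPH)
im=angles("wrist"); cv2.imwrite("pics/w2.png",im[...,::-1])
E
```

```text
[ 0.5432 -0.0414  0.1016] [-0.12  0.34  2.09 -0.    0.71 -2.77] w 0.01 rot [ 0.04 -0.02  0.01]
[ 0.27 -0.37 -0.32] [ 0.5482 -0.0516  0.1097]
[ 0.14 -0.79 -0.62] [ 0.5641 -0.0642  0.1252]
[ 0.63 -0.57 -0.44] [ 0.5691 -0.0848  0.1363]
[ 0.58 -0.29 -0.23] [ 0.5686 -0.101   0.1419]
[ 0.41 -0.19 -0.15] [ 0.568  -0.1122  0.1457]
[ 0.57 -0.04 -0.03] [ 0.5621 -0.1252  0.1464]
[0.46 0.12 0.1 ] [ 0.5539 -0.1338  0.144 ]
wrist green 1469 px (np.float64(168.1), np.float64(185.0)) h 0.0093 rad 0.0302 clock -32.0
wrist red 1021 px (np.float64(278.7), np.float64(107.7)) h 0.0502 rad 0.0237 clock 119.0
```

View pics/w2.png

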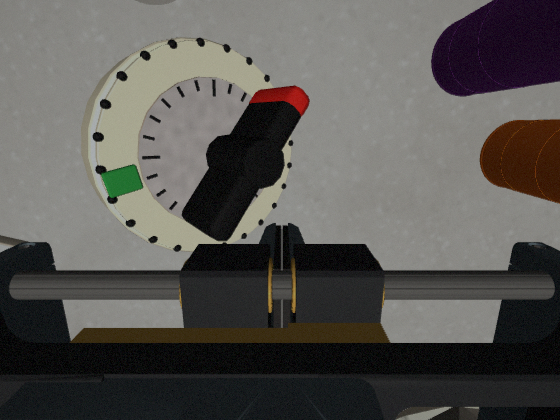

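The wrist view shows the closed fingertips at (282,235), just behind the black wing's end at (215,222). The red tip is at (280,98), the green mark at (123,181), and the jar is clear. First partial turn:

Call:
move_arm --motion "0 0 0 0.27 -0.37 -0.32 1;0 0 0 0.07 -0.4 -0.31 1;0 0 0 0.07 -0.4 -0.31 1;0 0 0 0.32 -0.28 -0.22 1;0 0 0 0.32 -0.28 -0.22 1;0 0 0 0 0 0 1"

```text
time_s: 14.85
tcp_pos: [0.5716, -0.0864, 0.1393]
tool_rot: [-0.513, 0.858, -0.0, -0.0]
contact_force: [-0.7, -0.6, 0.1]
width: 0.001
```

```bash
python3 - <<'E'
from push import *
go([T(w,.032,.016,.0135) for w in(10,30,50,65,80)],-UPH); print(r.read_state()["contact_force"])
im=angles("wrist"); cv2.imwrite("pics/w3.png",im[...,::-1])
E
```

```text
[ 0.5716 -0.0864  0.1393] [-0.19  0.32  2.02 -0.    0.8  -2.84] w 0.0 rot [-0. -0.  0.]
[ 0.57 -0.17 -0.1 ] [ 0.5686 -0.101   0.1419]
[ 0.41 -0.19 -0.15] [ 0.568  -0.1122  0.1457]
[ 0.57 -0.04 -0.03] [ 0.5621 -0.1252  0.1464]
[0.46 0.12 0.1 ] [ 0.5539 -0.1338  0.144 ]
[0.4  0.26 0.21] [ 0.5434 -0.1395  0.1388]
[-0.65206498 -0.63971326  0.06562854]
wrist green 786 px (np.float64(270.9), np.float64(208.4)) h 0.0095 rad 0.0245 clock -32.7
wrist red 420 px (np.float64(355.8), np.float64(184.3)) h 0.0478 rad 0.0138 clock 159.0
```

View pics/w3.png

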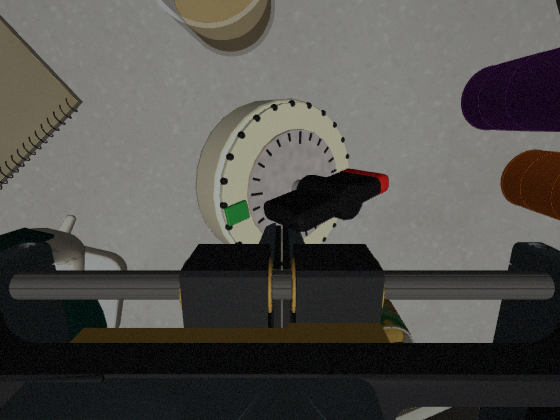

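The key has turned about 40°: the red tip is now at (385,182), near 6 o'clock, and the black wing's end is against the fingers at (275,212). Continue, then a second partial turn.

Call:
move_arm --motion "0 0 0 0.29 -0.09 -0.05 1;0 0 0 0.28 -0.08 -0.05 1;0 0 0 0.21 -0.1 -0.08 1;0 0 0 0.2 -0.09 -0.07 1;0 0 0 0.29 -0.02 -0.02 1;0 0 0 0.28 -0.02 -0.01 1;0 0 0 0.23 0.06 0.05 1;0 0 0 0.23 0.06 0.05 1;0 0 0 0 0 0 1"

```text
time_s: 15.8
tcp_pos: [0.5525, -0.1333, 0.1424]
tool_rot: [-0.513, 0.858, 0.0, -0.001]
contact_force: [3.3, -2.3, 3.5]
width: 0.005
```

```bash
cat >> push.py <<'E'
def comp(im,n):  # list colour blobs near the timer
    p=cams.camera_params(n); hsv=cv2.cvtColor(im,cv2.COLOR_RGB2HSV).astype(int); H,S,V=hsv[...,0],hsv[...,1],hsv[...,2]
    fl=210/np.tan(np.radians(p["vfov"])/2); R=np.array(p["R"]); o=-R.T@p["t"]
    for nm,mm,k in(("green",(H>45)&(H<85)&(S>150),.007),("red",((H<7)|(H>173))&(S>150),.053)):
        nn,l,st,c=cv2.connectedComponentsWithStats(mm.astype(np.uint8))
        for i in range(1,nn):
            dd=R.T@np.array([(c[i][0]-p["cx"])/fl,(c[i][1]-p["cy"])/fl,1]); Y=o+dd*((F+k*A-o)@A)/(dd@A)-F; a,b=Y@RT,Y@UP
            if st[i,4]>8 and np.hypot(a,b)<.08: print(n,nm,st[i,4],c[i].round(1),"rad",np.hypot(a,b).round(4),"clock",np.degrees(np.arctan2(a,b)).round(1))
E
python3 - <<'E'
from push import *
s=r.read_state(); print(s["tcp_pos"],s["contact_force"])
for n in("wrist","scene","side"): im=cams.camera(n)[0]; comp(im,n)
# next: retreat up, go to behind red wing, y=RT orientation
go([s["tcp_pos"]+[0,0,.06]],-UPH)
R2=down(-RT); print("rot to y=-RT /6deg",np.degrees((Rot.from_quat(s["tool_rot"]).inv()*R2).as_rotvec())/6)
E
```

```text
[ 0.55247506 -0.13333559  0.1423701 ] [ 3.33389325 -2.31887229  3.52119697]
scene red 21 [302.9 200.2] rad 0.0237 clock -151.1
side red 14 [297.7 225.3] rad 0.0176 clock -163.5
[ 0.5526 -0.133   0.1423] [-0.28  0.3   2.04 -0.    0.8  -2.92] w 0.01 rot [ 0.02 -0.02  0.01]
[ 0.01 -0.   -2.4 ] [ 0.5525 -0.1333  0.2024]
rot to y=-RT /6deg [ 8.10620237e-04 -1.90509680e-02  1.50068695e+01]
```

Call:
move_arm --motion "0 0 0 0 0 -0.8 1;0 0 0 0 0 -0.9 1;0 0 0 0 0 -0.9 1;0 0 1 0 0 0 1;0 0 1 0 0 0 1;0 0 1 0 0 0 1;0 0 1 0 0 0 1;0 0 1 0 0 0 1;0 0 1 0 0 0 1;0 0 1 0 0 0 1;0 0 1 0 0 0 1;0 0 1 0 0 0 1"

```text
time_s: 17.15
tcp_pos: [0.5517, -0.1322, 0.2064]
tool_rot: [-0.066, 0.998, 0.001, -0.003]
contact_force: [-0.2, -0.1, -0.3]
width: 0.004
```

Call:
move_arm --motion "0 0 1 0 0 0 1;0 0 1 0 0 0 1;0 0 1 0 0 0 1;0 0 1 0 0 0 1;0 0 1 0 0 0 1;0 0 1 0 0 0 1;0 0 0 0 0 0 1"

```text
time_s: 17.85
tcp_pos: [0.5518, -0.1323, 0.2065]
tool_rot: [0.245, 0.97, -0.0, -0.002]
contact_force: [0.5, -0.4, -0.1]
width: 0.006
```

```bash
python3 - <<'E'
from push import *
for w in(-135,-120,-105): go([T(w,.032,.0135,.016,.012)+[0,0,.05],T(w,.032,.0135,.016,.012)],-RT)
im=cams.camera("wrist")[0]; comp(im,"wrist"); cv2.imwrite("pics/w4.png",im[...,::-1])
for n in("scene","side"): comp(cams.camera(n)[0],n)
E
```

```text
[ 0.5518 -0.1323  0.2065] [-0.28  0.21  2.02 -0.    0.92 -1.35] w 0.01 rot [-0.02 -0.04 -0.  ]
[ 3.09 -0.    2.99] [ 0.4839 -0.0957  0.1317]
[0. 0. 2.] [ 0.4839 -0.0957  0.0817]
[ 0.5518 -0.1323  0.2065] [-0.28  0.21  2.02 -0.    0.92 -1.35] w 0.01 rot [-0.02 -0.04 -0.  ]
[3.25 0.59 3.12] [ 0.4872 -0.0807  0.1284]
[0. 0. 2.] [ 0.4872 -0.0807  0.0784]
[ 0.5518 -0.1323  0.2065] [-0.28  0.21  2.02 -0.    0.92 -1.35] w 0.01 rot [-0.02 -0.04 -0.  ]
[3.22 1.28 3.1 ] [ 0.4962 -0.0658  0.1291]
[0. 0. 2.] [ 0.4962 -0.0658  0.0791]
wrist green 148 [314.6 238.2] rad 0.0455 clock -14.2
wrist red 202 [333.8 144.2] rad 0.0312 clock -128.7
scene red 21 [303.  200.2] rad 0.0235 clock -151.2
side red 13 [297.5 225. ] rad 0.0186 clock -159.0
```

View pics/w4.png

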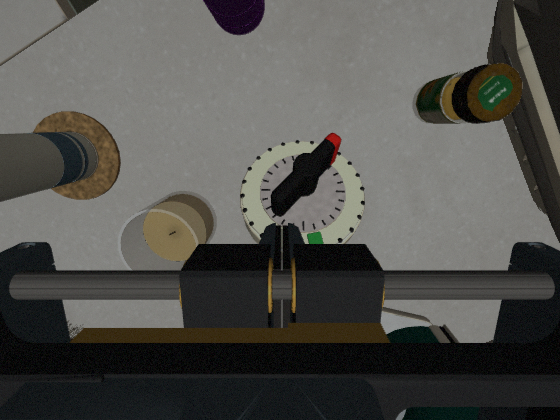

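The wrist view shows the red wing's tip at (334,144) and the green mark at (315,238). The mark is at clock angle -14° and the red wing at -129°, i.e. about 104° of winding done. The can on the mat, the candle and the jar all look fine. Next, move behind the red wing.

Call:
move_arm --motion "0 0 0 0.79 0.07 0 1;0 0 0 0.79 0.07 0 1;0 0 0 0.79 0.07 0 1;0 0 0 0.79 0.06 0 1;0 0 0 0 0 1 1;0 0 0 0 0 1 1;0 0 0 0 0 1 1;0 0 0 0 0 1 1;0 0 0 0 0 1 1;0 0 0 0 0 0 1"

```text
time_s: 19.0
tcp_pos: [0.4839, -0.0889, 0.0799]
tool_rot: [0.243, 0.97, -0.0, -0.004]
contact_force: [-0.6, -0.2, 0.6]
width: 0.004
```

```bash
python3 - <<'E'
from push import *
go([T(w,.032,.0135,.016) for w in(-128,-110,-90,-70,-50,-40,-30,-20,-14)],-RT)
comp(cams.camera("wrist")[0],"wrist"); print(r.read_state()["contact_force"])
E
```

```text
[ 0.4839 -0.0889  0.0799] [-0.23  0.32  2.2  -0.    0.64 -1.31] w 0.0 rot [-0.02 -0.07  0.03]
[-0.33  0.31 -0.23] [ 0.4948 -0.0859  0.0856]
[0.01 0.66 0.01] [ 0.5024 -0.0712  0.0853]
[-0.32  0.73 -0.25] [ 0.5182 -0.0588  0.0917]
[-0.37  0.58 -0.29] [ 0.5331 -0.0504  0.0988]
[-0.64  0.28 -0.5 ] [ 0.5505 -0.0517  0.1112]
[-0.37 -0.03 -0.29] [ 0.5581 -0.0568  0.1184]
[-0.36 -0.17 -0.28] [ 0.564  -0.0647  0.1254]
[-0.32 -0.29 -0.25] [ 0.5676 -0.0749  0.1316]
[-0.16 -0.23 -0.13] [ 0.5684 -0.0818  0.1347]
[-0.97598152  0.53616499  0.47193461]
```

Call:
move_arm --motion "0 0 1 0 0 0 1;0 0 1 0 0 0 1;0 0 1 0 0 0 1;0 0 0 0 0 0 1"

```text
time_s: 19.45
tcp_pos: [0.4866, -0.0895, 0.0838]
tool_rot: [0.393, 0.92, -0.0, -0.0]
contact_force: [0.8, 0.7, -0.3]
width: 0.005
```

```bash
python3 - <<'E'
from push import *
y=Rot.from_euler("Z",-18,degrees=True).apply(-RT); go([T(w,.032,.016,.0175) for w in(-128,-110,-90,-70,-50,-40,-30,-20,-14)],y)
E
```

```text
[ 0.4866 -0.0895  0.0838] [-0.23  0.31  2.19 -0.    0.64 -0.99] w 0.0 rot [-0.01 -0.    0.  ]
[-0.07  0.24 -0.01] [ 0.4923 -0.0866  0.0841]
[0.23 0.66 0.01] [ 0.5002 -0.071   0.0838]
[-0.09  0.84 -0.27] [ 0.5169 -0.0581  0.0905]
[-0.14  0.69 -0.27] [ 0.5319 -0.0487  0.0973]
[-0.51  0.51 -0.5 ] [ 0.5498 -0.0491  0.1098]
[-0.36  0.1  -0.29] [ 0.5578 -0.054   0.1171]
[-0.4  -0.03 -0.29] [ 0.5642 -0.0617  0.1244]
[-0.41 -0.17 -0.26] [ 0.5682 -0.072   0.1309]
[-0.23 -0.16 -0.13] [ 0.5693 -0.079   0.1343]
```

Call:
move_arm --motion "0 0 0 -0.07 0.24 -0.01 1;0 0 0 0.11 0.33 0 1;0 0 0 0.11 0.33 0 1;0 0 0 -0.05 0.42 -0.14 1;0 0 0 -0.05 0.42 -0.13 1;0 0 0 -0.07 0.35 -0.14 1;0 0 0 -0.07 0.34 -0.13 1;0 0 0 -0.25 0.25 -0.25 1;0 0 0 -0.25 0.25 -0.25 1;0 0 0 0 0 0 1"

```text
time_s: 20.45
tcp_pos: [0.5505, -0.0489, 0.1092]
tool_rot: [0.392, 0.92, -0.0, -0.0]
contact_force: [1.7, 0.2, -0.5]
width: 0.006
```

```bash
python3 - <<'E'
from push import *
y=Rot.from_euler("Z",-18,degrees=True).apply(-RT); go([T(w,.032,.016,.0175) for w in(-50,-40,-30,-20,-14)],y)
im=cams.camera("wrist")[0]; comp(im,"wrist"); cv2.imwrite("pics/w5.png",im[...,::-1]); print(r.read_state()["contact_force"])
for n in("scene","side"): comp(cams.camera(n)[0],n)
E
```

```text
[ 0.5505 -0.0489  0.1092] [-0.13  0.34  2.08 -0.    0.73 -0.9 ] w 0.01 rot [-0.01 -0.01  0.03]
[ 0.01 -0.03 -0.02] [ 0.5498 -0.0491  0.1098]
[-0.36  0.1  -0.29] [ 0.5578 -0.054   0.1171]
[-0.4  -0.03 -0.29] [ 0.5642 -0.0617  0.1244]
[-0.41 -0.17 -0.26] [ 0.5682 -0.072   0.1309]
[-0.23 -0.16 -0.13] [ 0.5693 -0.079   0.1343]
[-0.08204516  0.03908196 -0.44240704]
side red 11 [312.4 217.3] rad 0.0313 clock 4.3
```

View pics/w5.png

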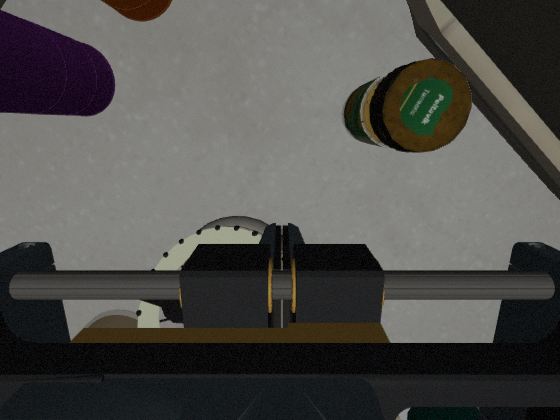

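The fingers hide the key here, with the jar safely clear at (405,105). Raise up and go back to the overview pose to measure.

Call:
move_arm --motion "0 0 0 0 0 -1 1;0 0 0 0 0 -1 1;0 0 0 0 0 -1 1;0 0 0 0 0 -0.9 1;0 0 -1 0 0 0 1;0 0 -1 0 0 0 1;0 0 -1 0 0 0 1;0 0 0 -0.54 -0.97 0 1;0 0 0 -0.54 -0.97 0 1;0 0 0 -0.54 -0.96 0 1;0 0 0 0 0 0 1"

```text
time_s: 21.7
tcp_pos: [0.5505, -0.1346, 0.2057]
tool_rot: [0.245, 0.97, -0.0, -0.001]
contact_force: [-0.4, 1.0, -0.2]
width: 0.007
```

```bash
python3 - <<'E'
from push import *
im=cams.camera("wrist")[0]; comp(im,"wrist"); cv2.imwrite("pics/w6.png",cv2.resize(im[110:270,200:400,::-1],None,fx=4,fy=4,interpolation=2)); go([],-RT)
E
```

```text
wrist green 145 [317.8 238.2] rad 0.0447 clock -15.8
wrist red 405 [345.8 192.9] rad 0.0366 clock -52.1
[ 0.5504 -0.1334  0.2057] [-0.28  0.21  2.02 -0.    0.92 -1.35] w 0.0 rot [-0.01 -0.03 -0.  ]
```

View pics/w6.png

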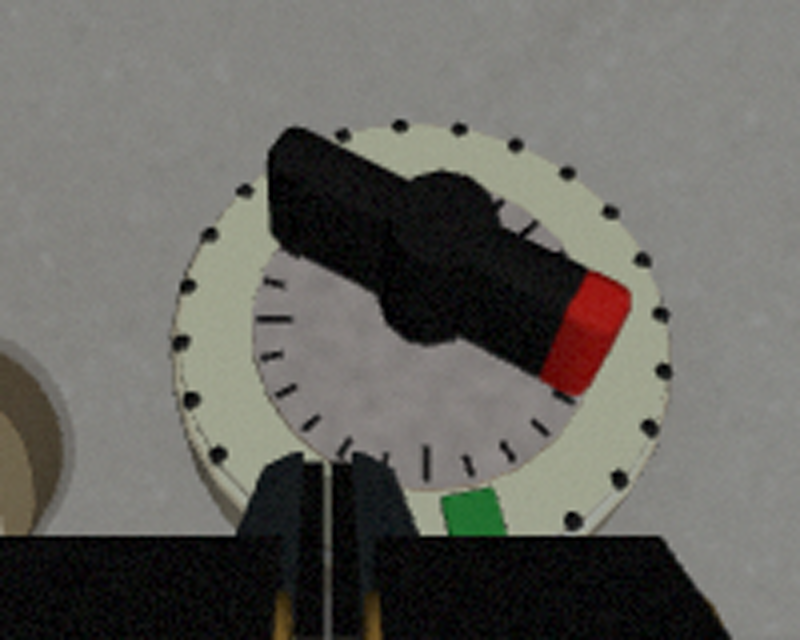

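Clear view: the red wing is at about -52° (590,335 in the crop) and the green mark at about -14° (475,512). That leaves 38°, so one more partial turn from the other yaw, where the camera sees key and mark while pushing.

Call:
move_arm --motion "0 0 -1 0 0 0 1;0 0 -1 0 0 0 1;0 0 -1 0 0 0 1;0 0 -1 0 0 0 1;0 0 -1 0 0 0 1;0 0 -1 0 0 0 1;0 0 -1 0 0 0 1;0 0 -1 0 0 0 1;0 0 -1 0 0 0 1;0 0 -1 0 0 0 1;0 0 -1 0 0 0 1;0 0 -1 0 0 0 1"

```text
time_s: 22.95
tcp_pos: [0.5504, -0.1314, 0.2057]
tool_rot: [-0.375, 0.927, 0.001, -0.001]
contact_force: [0.5, -0.2, 0.0]
width: 0.009
```

Call:
move_arm --motion "0 0 -1 0 0 0 1;0 0 -1 0 0 0 1;0 0 -1 0 0 0 1;0 0 0 0 0 0 1"

```text
time_s: 23.35
tcp_pos: [0.5505, -0.1315, 0.2057]
tool_rot: [-0.514, 0.858, 0.001, -0.001]
contact_force: [-0.8, -0.0, 0.6]
width: 0.003
```

```bash
python3 - <<'E'
from push import *
a=T(-52,.032,.016,.0135,.012); go([a+[0,0,.1],a]+[T(w,.032,.016,.0135) for w in(-50,-40,-30,-20,-14)],-UPH)
E
```

```text
[ 0.5505 -0.1315  0.2057] [-0.28  0.21  2.02 -0.    0.92 -2.93] w 0.0 rot [ 0.03 -0.01  0.03]
[-3.07  1.86  0.05] [ 0.546  -0.0418  0.2045]
[0. 0. 4.] [ 0.546  -0.0418  0.1045]
[ 0.28 -0.37 -0.29] [ 0.5507 -0.0524  0.1116]
[ 0.02 -0.35 -0.27] [ 0.5581 -0.0569  0.1184]
[ 0.14 -0.35 -0.27] [ 0.5641 -0.0642  0.1252]
[ 0.26 -0.31 -0.25] [ 0.5679 -0.0737  0.1313]
[ 0.21 -0.16 -0.13] [ 0.5689 -0.0802  0.1345]
```

Call:
move_arm --motion "0 0 0 -0.77 0.46 0 1;0 0 0 -0.77 0.47 0 1;0 0 0 -0.77 0.47 0 1;0 0 0 -0.76 0.46 0.05 1;0 0 0 0 0 1 1;0 0 0 0 0 1 1;0 0 0 0 0 1 1;0 0 0 0 0 1 1;0 0 0 0.14 -0.18 -0.15 1;0 0 0 0.14 -0.19 -0.14 1;0 0 0 0.02 -0.35 -0.27 1;0 0 0 0 0 0 1"

```text
time_s: 24.55
tcp_pos: [0.5606, -0.0587, 0.1213]
tool_rot: [-0.513, 0.859, -0.001, 0.001]
contact_force: [1.5, 0.5, 1.3]
width: 0.005
```

Call:
move_arm --motion "0 0 0 0.14 -0.35 -0.27 1;0 0 0 0.26 -0.31 -0.25 1;0 0 0 0 0 0 1;0 0 0 0 0 0 1"

```text
time_s: 24.95
tcp_pos: [0.5684, -0.0747, 0.1323]
tool_rot: [-0.513, 0.858, 0.0, -0.001]
contact_force: [-0.6, 1.1, 0.4]
width: 0.004
```

```bash
python3 - <<'E'
from push import *
go([T(w,.032,.016,.0135) for w in(-20,-14,-10)],-UPH)
im=cams.camera("wrist")[0]; comp(im,"wrist"); cv2.imwrite("pics/w7.png",cv2.resize(im[80:270,150:410,::-1],None,fx=3,fy=3,interpolation=2))
E
```

```text
[ 0.5684 -0.0747  0.1323] [-0.17  0.33  2.03 -0.    0.78 -2.82] w 0.0 rot [ 0.01 -0.01  0.01]
[-0.03  0.04  0.04] [ 0.5679 -0.0737  0.1313]
[ 0.21 -0.16 -0.13] [ 0.5689 -0.0802  0.1345]
[ 0.16 -0.09 -0.07] [ 0.5691 -0.0848  0.1363]
wrist green 470 [219. 201.] rad 0.0474 clock -13.8
wrist red 1286 [276.3 216.2] rad 0.0412 clock -14.8
```

View pics/w7.png

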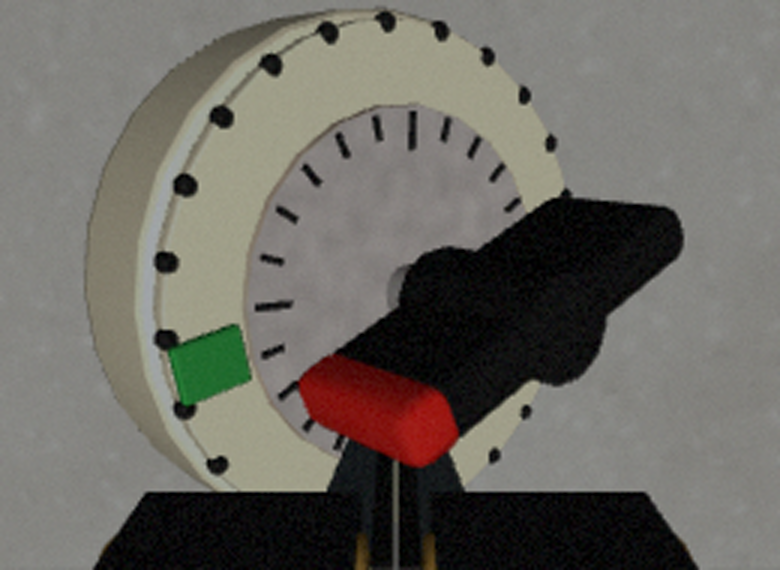

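```bash
cat > ang.py <<'E'
from push import *
def dirn(a,b,p,F=F):
    fl=210/np.tan(np.radians(p["vfov"])/2); R=np.array(p["R"]); o=-R.T@p["t"]; o_=[]
    for u,v in(a,b):
        dd=R.T@np.array([(u-p["cx"])/fl,(v-p["cy"])/fl,1]); o_.append(o+dd*((F+.035*A-o)@A)/(dd@A))
    d=o_[0]-o_[1]; return np.degrees(np.arctan2(d@RT,d@UP))
def edges(im):  # long straight edges of dark+red key blob
    hsv=cv2.cvtColor(im,cv2.COLOR_RGB2HSV).astype(int); H,S,V=hsv[...,0],hsv[...,1],hsv[...,2]
    m=((V<60)|(((H<7)|(H>173))&(S>140))).astype(np.uint8)*255; m=cv2.medianBlur(m,5)
    return m
E
python3 - <<'E'
from ang import *
p=cams.camera_params("wrist"); c=lambda x,y:(x/3+150,y/3+80)
print("upper edge",dirn(c(335,355),c(560,197),p)); print("lower edge",dirn(c(460,432),c(683,250),p), dirn(c(460,432),c(530,378),p))
im=cams.camera("wrist")[0]; m=edges(im); g=np.zeros_like(m); g[120:244,240:400]=m[120:244,240:400]
L=cv2.HoughLinesP(cv2.Canny(g,50,150),1,np.pi/360,18,minLineLength=18,maxLineGap=4)
for l in L[:,0]: print(l,np.hypot(l[2]-l[0],l[3]-l[1]).round(), dirn(l[:2],l[2:],p).round(1))
for k,q in(("K",K),): print(np.round(proj(q,p),1), "face/top hub",np.round(proj(F+.053*A,p),1))
w=np.radians(-14)
for ww in(-20,-14,-8):
    w=np.radians(ww); print(ww,"tip proj top/mid",[np.round(proj(F+h*A+.038*(np.cos(w)*UP+np.sin(w)*RT),p),1) for h in(.053,.036,.017)])
E
```

```text
upper edge -23.852397931622917
lower edge -23.87989439503711 -22.133984477638545
[352 184 375 165] 30.0 -24.2
[308 163 334 145] 32.0 -23.7
[300 227 326 206] 33.0 -23.5
[312 161 338 143] 32.0 -23.6
[258 243 303 243] 45.0 13.8
[249 205 280 183] 38.0 -24.3
[352 185 374 166] 29.0 -25.5
[340 145 372 149] 32.0 7.0
[313.4 179.7] face/top hub [335.4 184.2]
-20 tip proj top/mid [array([283.3, 219.6]), array([263. , 211.8]), array([243.8, 204.5])]
-14 tip proj top/mid [array([281.4, 212.4]), array([261. , 205.1]), array([241.8, 198.3])]
-8 tip proj top/mid [array([280.1, 204.6]), array([259.7, 198. ]), array([240.4, 191.7])]
```

Four blade edges agree: the key is at -23.8°. Now I'll check the mark and the centre more exactly, using the green block's own shape and the blade edges' offsets.

```bash
cat >> ang.py <<'E'
def fp(u,v,h,p):
    fl=210/np.tan(np.radians(p["vfov"])/2); R=np.array(p["R"]); o=-R.T@p["t"]; dd=R.T@np.array([(u-p["cx"])/fl,(v-p["cy"])/fl,1]); X=o+dd*((F+h*A-o)@A)/(dd@A)-F; return np.array([X@UP,X@RT])
E
python3 - <<'E'
from ang import *
p=cams.camera_params("wrist"); im=cams.camera("wrist")[0]
w=np.radians(-23.8); n=np.array([-np.sin(w),np.cos(w)])
for l,h,e in(((308,163,334,145),.017,6),((249,205,280,183),.017,6),((300,227,326,206),.053,-6),((352,184,375,165),.053,-6)):
    print("edge offset mm (expect",e,")",[(fp(*q,h,p)@n*1000).round(1) for q in(l[:2],l[2:])])
hsv=cv2.cvtColor(im,cv2.COLOR_RGB2HSV).astype(int); m=((hsv[...,0]>45)&(hsv[...,0]<85)&(hsv[...,1]>130)).astype(np.uint8); m[:,260:]=0; m[:150]=0
c=max(cv2.findContours(m,cv2.RETR_EXTERNAL,cv2.CHAIN_APPROX_NONE)[0],key=len)[:,0]
X=np.array([fp(u,v,.007,p) for u,v in c])*1000; r_=cv2.minAreaRect(X.astype(np.float32)); print("green rect",r_, "centre clock",np.degrees(np.arctan2(r_[0][1],r_[0][0])))
# ring rim: dark dots
g=cv2.cvtColor(im,cv2.COLOR_RGB2GRAY); q=[]
for a in cv2.findContours((g<70).astype(np.uint8),cv2.RETR_LIST,cv2.CHAIN_APPROX_NONE)[0]:
    if 8<cv2.contourArea(a)<90: 
        M_=cv2.moments(a); f=fp(M_["m10"]/M_["m00"],M_["m01"]/M_["m00"],.007,p)
        if .048<np.hypot(*f)<.064: q.append(f)
q=np.array(q); s=least_squares(lambda k:np.hypot(*(q-k[:2]).T)-k[2],[0,0,.055],loss="soft_l1",f_scale=.0005); print("dots",len(q),"centre up,rt,rad",s.x.round(4),(s.fun*1000).round(1)); print("mark clock about dots centre",np.degrees(np.arctan2(r_[0][1]-s.x[1]*1000,r_[0][0]-s.x[0]*1000)))
E
```

```text
edge offset mm (expect 6 ) [np.float64(0.8), np.float64(0.7)]
edge offset mm (expect 6 ) [np.float64(0.3), np.float64(0.5)]
edge offset mm (expect -6 ) [np.float64(-7.5), np.float64(-7.6)]
edge offset mm (expect -6 ) [np.float64(-7.1), np.float64(-6.9)]
green rect ((120.56742095947266, -54.86473083496094), (8.666927337646484, 18.72946548461914), 0.5423617959022522) centre clock -24.468115550309548
dots 15 centre up,rt,rad [ 0.     -0.0013  0.0543] [-5.6  0.6 -0.   0.7 -1.7  0.3  0.2  0.4 -0.1  0.2 -0.1  0.  -0.  -0.3
 -0.2]
mark clock about dots centre -23.976541008112413
```

The ring dots give a tight centre (0,-1.3 mm), so the mark is at about -12.3° and the key needs about 11.5° more. Push about 8° and re-measure.

Call:
move_arm --motion "0 0 0 0.09 -0.06 -0.05 1;0 0 0 0.09 -0.06 -0.05 1;0 0 0 0.08 -0.05 -0.04 1;0 0 0 0 0 0 1;0 0 0 0 0 0 1"

```text
time_s: 25.6
tcp_pos: [0.5685, -0.0823, 0.135]
tool_rot: [-0.513, 0.858, 0.001, -0.001]
contact_force: [-0.6, 3.3, -1.2]
width: 0.009
```

```bash
cat >> ang.py <<'E'
def measure():
    p=cams.camera_params("wrist"); im=cams.camera("wrist")[0]; m=edges(im)
    hub=np.round(proj(K,p)).astype(int); y0,y1,x0,x1=max(hub[1]-60,0),min(hub[1]+60,242),hub[0]-75,hub[0]+85
    g=np.zeros_like(m); g[y0:y1,x0:x1]=m[y0:y1,x0:x1]; L=cv2.HoughLinesP(cv2.Canny(g,50,150),1,np.pi/360,18,minLineLength=18,maxLineGap=4)
    print("edges",sorted(dirn(l[:2],l[2:],p).round(1) for l in (L[:,0] if L is not None else [])))
    hsv=cv2.cvtColor(im,cv2.COLOR_RGB2HSV).astype(int); mm=((hsv[...,0]>45)&(hsv[...,0]<85)&(hsv[...,1]>130)).astype(np.uint8)
    for c in cv2.findContours(mm,cv2.RETR_EXTERNAL,cv2.CHAIN_APPROX_NONE)[0]:
        if cv2.contourArea(c)>60:
            X=np.array([fp(u,v,.007,p) for u,v in c[:,0]])*1000; r_=cv2.minAreaRect(X.astype(np.float32)); a,b=r_[0]
            if np.hypot(a,b)<60: print("green",np.round(r_[0],1),np.round(r_[1],1),round(r_[2],1),"clock about F",np.degrees(np.arctan2(b,a)).round(1),"about dots",np.degrees(np.arctan2(b+1.3,a)).round(1))
    return im
E
python3 - <<'E'
from ang import *
measure(); go([T(w,.032,.016,.0135) for w in(-12,-8,-4)],-UPH)
E
```

```text
edges [np.float64(-16.3), np.float64(-14.7), np.float64(-14.3), np.float64(9.8), np.float64(13.6)]
green [ 46.  -11.4] [12.3 15. ] 79.0 clock about F -13.9 about dots -12.4
[ 0.5686 -0.0823  0.1351] [-0.18  0.32  2.03 -0.    0.79 -2.83] w 0.0 rot [ 0.02 -0.01  0.01]
[-0.   -0.02 -0.01] [ 0.569  -0.0825  0.1354]
[ 0.17 -0.09 -0.07] [ 0.569  -0.0872  0.1371]
[ 0.18 -0.07 -0.06] [ 0.5684 -0.0919  0.1385]
```

The green block measures 12.3 x 15.0 mm (expected 12 x 15), at -12°. The key is at about -15°, so 3° more.

Call:
move_arm --motion "0 0 0 0.09 -0.05 -0.04 1;0 0 0 0 0 0 1;0 0 0 0 0 0 1"

```text
time_s: 25.95
tcp_pos: [0.5686, -0.0848, 0.1361]
tool_rot: [-0.513, 0.858, 0.001, -0.001]
contact_force: [-0.3, 3.5, -0.7]
width: 0.005
```

```bash
python3 - <<'E'
from ang import *
measure(); measure(); print(r.read_state()["tcp_pos"])
E
```

```text
edges [np.float64(-14.2), np.float64(-11.7), np.float64(-11.5), np.float64(-7.8), np.float64(12.0), np.float64(13.6)]
green [ 46.1 -11.6] [12.1 15. ] 78.6 clock about F -14.1 about dots -12.6
edges [np.float64(-11.8), np.float64(-11.5), np.float64(-8.4), np.float64(12.0), np.float64(13.6)]
green [ 46.  -11.2] [12.9 15. ] 78.9 clock about F -13.7 about dots -12.1
[ 0.56867448 -0.08482953  0.13612373]
```

The key is at -11.7° and the mark at about -12°. Let go: back away from the wing, then up, and check.

Call:
move_arm --motion "0 0 0 -0.4 0.1 -0.1 1;0 0 0 -0.4 0 -0.3 1;0 0 0 0 0 -0.9 1;0 0 0 0 0 -1 1;0 0 0 0.6 0 -1 1;0 0 0 0.8 0 0 1;0 0 0 0 0 0 1"

```text
time_s: 26.75
tcp_pos: [0.5598, -0.0975, 0.2201]
tool_rot: [-0.513, 0.858, -0.0, -0.001]
contact_force: [-0.0, -0.4, -0.3]
width: 0.003
```

```bash
python3 - <<'E'
from ang import *
im=measure(); cv2.imwrite("pics/w8.png",cv2.resize(im[80:270,150:410,::-1],None,fx=3,fy=3,interpolation=2))
im,d,p=shot("scene"); P=cloud(d,p)
def at(n,x,y,zlo,zhi,rad=.04):
    m=(d>0)&(np.hypot(P[...,0]-x,P[...,1]-y)<rad)&(P[...,2]>zlo)&(P[...,2]<zhi); print(n,m.sum(),np.median(P[m],0).round(3) if m.any() else "")
at("can top",.405,-.323,.19,.21); at("jar top",.527,.05,.095,.11); at("candle",.53,-.212,.02,.095,.05)
z=np.load("scene.npz"); P0=cloud(z["d"],p); df=np.abs(im.astype(int)-z["im"]).max(-1)
for n,b in(("candle",(340,385,225,275)),("dish",(140,190,185,215))): print(n,"changed frac",(df[b[2]:b[3],b[0]:b[1]]>40).mean().round(3))
E
```

```text
edges [np.float64(-12.1), np.float64(-10.9), np.float64(-9.2), np.float64(10.9), np.float64(12.5), np.float64(25.8)]
green [ 46.1 -11.6] [11.6 15.2] 79.2 clock about F -14.1 about dots -12.6
can top 390 [ 0.403 -0.323  0.201]
jar top 251 [0.538 0.057 0.105]
candle 645 [ 0.545 -0.227  0.069]
candle changed frac 0.262
dish changed frac 0.0
```

View pics/w8.png

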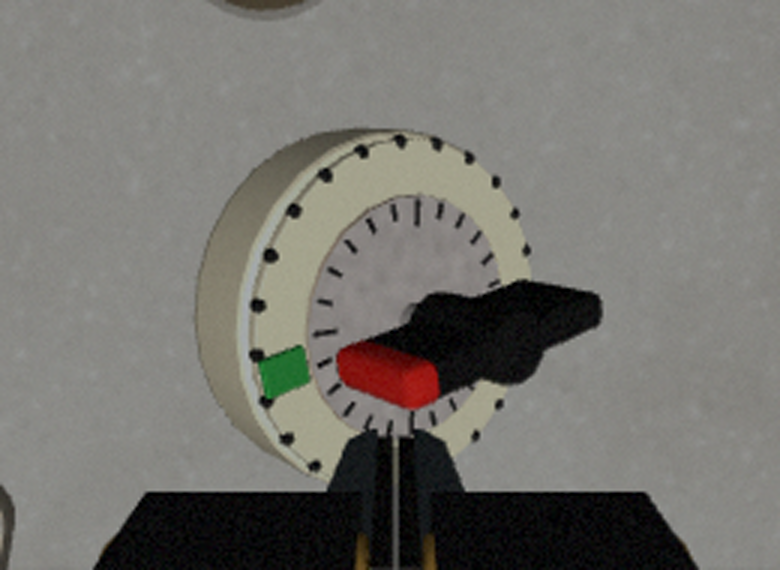

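The picture shows the red end (390,375) in line with the green mark (285,372). The blade edges average about -11.5° and the mark is at -12 ± 1°. The candle's "change" is the placed can overlapping it in that view, as it already did at (505,360) in the earlier scene picture. The gripper is clear of everything, so I'll hand in.

```bash
python3 -c "
from station import r
print(r.job_done())"
```

```text
the job is handed in; nothing more can be done
None
```

I stood the starch can upright on the cork mat, then wound the timer's key to the green mark, and handed the job in after about 27 s of the 72 s allowed.

- **Can:** it stands upright and let go, about 2 mm from the mat's centre, so wholly on it. This was confirmed after release and again just before handing in.
- **Key:** I wound it about 221° clockwise in three partial turns, first on the black wing, then twice on the red. I pushed with closed, vertical fingers instead of gripping. With the tool along the key's axis, joints 4 and 5 ran out of range and the gripper body would have met the purple can.
- **Last check:** after letting go, the three usable blade edges averaged about -11° (range -9 to -12°). The mark measured -11 to -12.6°, so they agree to within 1 to 2°. The centre of the axis is uncertain by about 1 mm, or 1°.
- **Ring:** the mark's angle was the same before and after winding, within measurement scatter.
- **Bystanders:** the soap dish area of the picture is unchanged. The jar still stands at full height, though I measured its position only roughly. The candle's before-and-after comparison disagreed (26% of its pixels changed). I put that down to the placed can overlapping it in that view. I never worked close to the candle, but did not measure it again separately.

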